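# Reset the hob supply: release the emergency stop, key in, turn and hold

### The arm

A 7-joint arm with a two-finger parallel gripper is mounted at the origin on the work surface. World frame = base frame: x ahead of the robot, y to its left, z up, the work surface at z = 0. Lengths are in m, angles in rad, forces in N, time in s.
With the tool pointing down it reaches from about 0.425 to 0.825 m from the base axis. Payload 3.6 kg.
Tool frame: the origin (TCP) lies between the finger pads; the fingertips stand 19 mm ahead of it and the grasp point (between the pads) is the TCP; z points along the fingers, y is the line along which they close (so a half turn about z gives the same grasp; the last joint's range is limited). The gripper opens to 85 mm and grips with 20 to 120 N. Pads are 22 mm wide; open, the fingers measure 114 mm over their backs; the gripper's body (76 mm by 85 mm) begins 54 mm behind the grasp point. The pads swing forward as they close: fully open they stand 13 mm farther back than shut.
Start: joints at [-1.159, 0.615, -0.013, 1.423, 0.008, 1.103, -0.04], TCP at [0.276, 0.588, 0.25] pointing down, gripper open.
Joint ranges: [-3.12, 3.12], [-0.3, 2.06], [-1.34, 1.32], [0.26, 2.42], [-1.36, 4.5], [0.01, 1.98], [-2.84, 2.84]. Speed limits (rad/s): [2.79, 2.79, 3.14, 3.14, 3.14, 3.14, 3.14].

### API

Orientations are given as a rotation vector (axis times angle).
In Python, from bench import bot gives the robot as it stands.
- The arm moves only by the tool send_rows, never from a script. Its argument "rows" is a list of rows, each an object of numbers: "hand": the finger opening in cm, from 0 to 8.54; "tx", "ty", "tz": the shift along the tool's x, y, z in cm; "wx", "wy", "wz": the turn, a rotation vector about the tool's x, y, z in rad. A call has exactly 5 rows; each row shifts and turns the commanded pose from where the row before left it, along the tool's axes as they then stand; what a row does not reach is not made up. A row lasts 1/12 s, in which the tool goes at most 41.7 mm and 7.16 degrees, less where a joint would pass 70% of its speed; a pose out of reach is approached as far as the arm can. A call is refused whole if a number of a shift passes 4.17 or a number of a turn 0.125, either way. A call with a gripper value outside its range is refused whole. The fingers move at their own pace and stop on an object; "grip_force" is the grip in N (left out, the last holds). Time passes only in rows, so rows that do not move let the fingers close, or fill a call up. It gives the time, the measured TCP pose, the force, the opening and the grip force at its end, in the units of the state.
- bot.state(): the state, without advancing time (a new reading comes with each control period).
- bot.capture(name): name is "scene" or "top" or "wrist"; returns the picture (384x512x3 uint8, red, green, blue); there is no depth.
- bot.camera_model(name): a dict with "K" (3x3 intrinsics, pixels), "R" (3x3) and "t" (3): a world point X has camera coordinates R X + t. Camera axes: x right, y down, z forward; pixel columns grow to the right and rows downward; lengths in m; the calibration is good to about 2 mm. A picture is of the moment at which its call begins: read the wrist's pose just before it. camera_model takes no time and is no camera call; for the wrist camera it gives the pose at the moment of the call.
- bot.job_done(): hands the job in; it is judged then, once.
Trained networks look in the newest picture that a camera, given by its name, has taken for a name from the list of things; names that differ only in an ending like _2 or _b are one class to them, and where a whole thing is asked for, a point or a joint stands for the part that bears it (a point fixed in the world has none). Each returns a list of dicts, best first, with "score" (0 to 1); they miss things now and then, are a little off and sometimes report something else, mostly with a low value. They report only what shows in the picture. A call takes as long as a camera call.
- bot.look_for(thing, camera): "xyz" ([x, y, z] in m, in the coordinates of the camera as it stood for that picture, good to about 4 mm: the middle of the surface that is visible of it).
- bot.regions_of(thing, camera): "mask" (384x512 bool, what is visible of it).
The state is a dict: "time_s": time; "qpos": joint angles; "joint_vel": joint speeds; "joint_torque": joint torques, N m; "ee_pos": TCP position; "tcp_rot": TCP orientation; "contact_force": force on the tool from outside, world axes, zero at the start; "wrist_torque": the same for the moment, N m; "width": finger opening in m; "gripper_force": force on a finger pad.
Only numpy, scipy, OpenCV 4.12 (cv2) and the standard library are available. Lean on these libraries where they do the work, as an engineer would, in place of code of your own. Each camera call takes 0.05 s, during which the arm holds its last target. There are 200 camera calls.

### The job

The hob's emergency stop has been hit and its supply must be reset at the grey control station: twist the red mushroom button clockwise until it unlatches and let it spring up. Then take the red-headed key from the key block, ease it straight down into the key switch until it is fully home (its pins are sticky: jiggle the key to and fro past them, do not force it), turn it a quarter clockwise against its spring and finish while still holding the key turned. Leave the other keys and the kitchen things where they are.

Things in the scene. Friction and masses are not known exactly. Their poses are not given: they have to be found in the camera images.
- station: grey control station fixed on the worktop, 120 mm (its x) by 250 mm (its y) by 80 mm high, flat horizontal panel on top. Origin: centre of its underside. On the panel: emergency stop at y = -75 mm, two small pilot lamps (14 mm high) at the middle, key switch at y = +75 mm.
- estop_grip (a point): centre of the red mushroom head of the emergency stop, on its upright axis, mid-height of its rim. Head 40 mm across; rim upright from 5.5 mm below to 5 mm above this point; top of the cap 9 mm above it; panel 22 mm below it while latched (a yellow disc, 60 mm across, 3 mm thick, lies on the panel around it). Rises 6 mm when released.
- estop (a joint): height of the mushroom head above its latched position, m: about 0 latched, 0.006 sprung up. A spring of about 10 N lifts it once the twist has unlatched it; fingers that still grip it may hold it down until they let go.
- estop_head (a joint): twist of the mushroom head, rad, growing clockwise seen from above; it starts near 0 (up to 0.1), unlatches at about 0.4 and stops at 0.785; it stays where it is turned and takes about 0.1 N m or less.
- lock_face (a point): centre of the keyhole at the top face of the round brass plug of the key switch, 88 mm above the worktop, in a steel bezel 45 mm across and 7.5 mm high. z is up, x runs along the keyhole (either sense is good: the key is reversible). Keyhole 14 by 6 mm, 30 mm deep; its mouth is bevelled at 45 degrees to 20 by 12 mm over the top 3 mm.
- keyway_end (a point): bottom of the keyhole, 30 mm below lock_face. Two sticky wafers bar the keyhole 10.5 and 16.5 mm down: the key's tip stops dead on the first one, however hard it is pushed. Rocking the key about 25 degrees (0.45 rad) each way there, not pressed, moves both wafers aside; they stay aside and a light push (up to 10 N) then takes the key home.
- keyswitch (a joint): turn of the plug, rad: 0 off (keyhole along the station's y), growing clockwise seen from above to its stop at 1.571 (keyhole along the station's x); a spring returns it to 0 (0.1 N m at the stop). The key has 0.13 rad of play in the keyhole. Until the key is fully home the plug only rocks 0.3 rad either way; then it turns freely. The contact is made beyond 1.2.
- key_block: oak block fixed on the worktop, 165 mm (its x) by 52 mm (its y) by 45 mm high, with three slots in its top at x = -48, 0 and 48 mm, in which three keys stand upright. Origin: centre of its underside.
- key_red: the key to use: red plastic head, steel blade, 35 g, upright in one of the three slots (which one varies). Origin: on the blade's axis at the head's underside (shoulder), which rests on the block's top, and on the plug's face when fully home. z is up: head 26 mm (x) by 10 mm thick (y), from z = 0 to 30 mm; blade 12 mm (x) by 4.5 mm (y), down to z = -28 mm, blunt tip with 2 mm corner bevels.
- key_blue: key of the same shape with a blue head: leave it in its slot
- key_yellow: key of the same shape with a yellow head: leave it in its slot
- tomato_bowl: bystander, leave alone: white bowl of tomatoes, 156 mm across, 80 mm high, near the robot on the right. Origin: centre of its underside.
- egg_tray: bystander, leave alone: pulp egg carton, 255 by 108 mm, 65 mm high, left. Origin: centre of its underside.
- pepper_mill: bystander, leave alone: wooden pepper mill, 56 mm across, 158 mm high, beyond the station and block. Origin: centre of its underside.
- timer: bystander, leave alone: white round kitchen timer, 68 mm across, 41 mm high, in front of the robot. Origin: centre of its underside.

How it is judged:
On the way, in this order (a step that is already met when the one before it is completed fails the run):
1. the emergency stop's mushroom head has been twisted free and has sprung up (value of joint estop above 0.004 m), for 0.2 s.
2. the red key is straight and fully home in the key switch, not yet turned (horizontal distance between key_red and lock_face below 0.004 m and z of key_red in the frame of lock_face below 0.003 m and angle between the z axis of key_red and the z axis of lock_face, either way round below 0.12 rad and value of joint keyswitch below 0.5 rad), for 0.1 s.
3. the key switch is turned a quarter and held there by the fingers on the key (horizontal distance between key_red and lock_face below 0.004 m and z of key_red in the frame of lock_face below 0.003 m and angle between the z axis of key_red and the z axis of lock_face, either way round below 0.12 rad and value of joint keyswitch above 1.2 rad and contact force between the fingers and key_red above 2 N), for 0.3 s.
At the end, for the whole second after the job is handed in: The fingers still hold the red key (over 2 N); it is home in the key switch (shoulder within 3 mm of the plug face, 4 mm of its axis, 7 degrees of upright); the plug is held turned clockwise past 1.2 rad against its spring; the emergency stop is still up (over 4 mm) (all of step 3 and value of joint estop above 0.004 m); the arm keeps its last pose, push and grip.
It fails at once if the key is forced in the lock with more than 60 N before it is home and turning (contact force between key_red and station above 60 N and value of joint keyswitch below 0.5 rad).
It fails at once if another key is moved by more than 10 mm (distance of any of key_blue, key_yellow from where it was at the start of the episode above 0.01 m).
It fails at once if a bystander (tomato bowl, egg tray, pepper mill, timer) is shifted by more than 20 mm (distance of any of tomato_bowl, egg_tray, pepper_mill, timer from where it was at the start of the episode above 0.02 m).
It also fails if it takes over 64 s, if anything falls off the work surface, if the arm or the gripper's body presses on something with over 40 N, if the wrist force passes 120 N, or if a joint passes its speed limit or range.

## Working session

There is one attempt and no reset: what is moved stays moved. The work goes in short steps, Python scripts to look and compute and a tool call to move; the robot and the scene stay as the last step left them, time stands still between calls to the robot, and variables do not carry over. Pictures are saved under pics/ and viewed, at most 10 in all, crops included, and the job is handed in when it is done.

Besides the shell and the picture viewer there is one more tool, called after "Emit:" as name(argument=value, ...), one argument or row to a line, values as JSON. send_rows: Moves the arm, as the interface text tells. Its arguments: {"type":"object","properties":{"rows":{"type":"array","items":{"type":"object","properties":{"hand":{"type":"number"},"tx":{"type":"number"},"ty":{"type":"number"},"tz":{"type":"number"},"wx":{"type":"number"},"wy":{"type":"number"},"wz":{"type":"number"}}}},"grip_force":{"type":"number"}},"required":["rows"]}

```bash
mkdir -p pics; cat > h.py <<'E'
import numpy as np,cv2
from scipy.spatial.transform import Rotation as Ro
from bench import bot
def w(cam,p):
    m=bot.camera_model(cam);return np.array(m["R"]).T@(np.array(p)-np.array(m["t"]))
def ray(cam,uv,z):
    m=bot.camera_model(cam);R=np.array(m["R"]);t=np.array(m["t"])
    d=R.T@np.linalg.inv(np.array(m["K"]))@np.array([uv[0],uv[1],1.]);c=-R.T@t
    return c+d*(z-c[2])/d[2]
def st():
    s=bot.state();R=Ro.from_rotvec(s["tcp_rot"]).as_matrix()
    print("t",round(s["time_s"],2),"p",np.round(s["ee_pos"],4),"x",np.round(R[:,0],3),"z",np.round(R[:,2],3),"F",np.round(s["contact_force"],1),"w",round(s["width"],4),"g",np.round(s["gripper_force"],1),"q7",np.round(s["qpos"],2))
    return np.array(s["ee_pos"]),R
E
python3 - <<'E'
from h import *
st()
ims=[]
for c in("scene","top"):
    im=bot.capture(c);ims.append(im);cv2.imwrite(f"pics/{c}.png",im[:,:,::-1])
    for n in("station","estop_grip","lock_face","key_block","key_red","key_blue","key_yellow","tomato_bowl","pepper_mill","timer","egg_tray"):
        try:
            r=bot.look_for(n,c)
            print(c,n,[(round(d["score"],2),np.round(w(c,d["xyz"]),3)) for d in r[:2]])
        except Exception as e: print(n,e)
E
```

```text
t 0.0 p [0.2759 0.5878 0.2491] x [-0.905  0.425 -0.   ] z [-0.001 -0.002 -1.   ] F [ 0.9 -0.2  0.3] w 0.0853 g 0.0 q7 [-1.16  0.62 -0.01  1.42  0.01  1.1  -0.04]
scene station [(0.74, array([0.605, 0.495, 0.03 ])), (0.67, array([ 0.614, -0.143,  0.081]))]
scene estop_grip [(0.43, array([ 0.567, -0.234,  0.112])), (0.3, array([0.603, 0.495, 0.029]))]
scene lock_face [(0.62, array([0.546, 0.274, 0.042])), (0.59, array([ 0.61 , -0.099,  0.089]))]
scene key_block [(0.69, array([0.549, 0.274, 0.047]))]
scene key_red []
scene key_blue []
scene key_yellow [(0.54, array([0.53 , 0.219, 0.068])), (0.43, array([ 0.327, -0.218,  0.044]))]
scene tomato_bowl [(0.87, array([ 0.327, -0.22 ,  0.047]))]
scene pepper_mill [(0.88, array([0.781, 0.111, 0.098])), (0.21, array([ 0.571, -0.231,  0.108]))]
scene timer [(0.55, array([0.434, 0.054, 0.03 ]))]
scene egg_tray [(0.93, array([0.609, 0.495, 0.032]))]
top station [(0.69, array([ 0.319, -0.228,  0.052])), (0.56, array([ 0.573, -0.159,  0.08 ]))]
top estop_grip [(0.57, array([ 0.554, -0.237,  0.108]))]
top lock_face [(0.59, array([0.755, 0.104, 0.109])), (0.39, array([ 0.607, -0.097,  0.089]))]
top key_block [(0.8, array([0.512, 0.269, 0.045]))]
top key_red [(0.36, array([0.516, 0.262, 0.079]))]
top key_blue []
top key_yellow [(0.53, array([0.519, 0.22 , 0.076]))]
top tomato_bowl [(0.89, array([ 0.319, -0.228,  0.049]))]
top pepper_mill [(0.92, array([0.757, 0.103, 0.106])), (0.36, array([0.517, 0.218, 0.079]))]
top timer [(0.63, array([0.416, 0.053, 0.034]))]
top egg_tray [(0.95, array([0.567, 0.484, 0.038]))]
```

View pics/top.png

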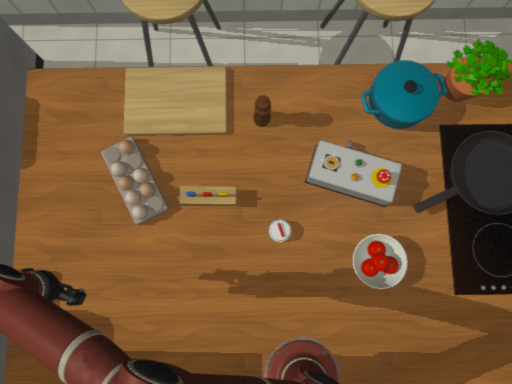

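View pics/scene.png

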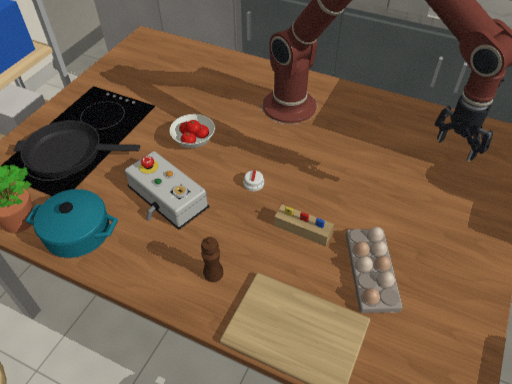

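The top view shows the station with the emergency stop at about (382,177) and the key switch at about (333,162). The block's keys run blue (191,194), red (207,194), yellow (223,194), so red is in the middle slot. The scene view agrees. I'll plan the move over the station next.

```bash
cat >> h.py <<'E'
def plan(dst,yaw,n,cur=None):
    """rows to go to dst with tool-y angle yaw (tool pointing down): translation split evenly in world, yaw first"""
    p,R=(np.array(bot.state()["ee_pos"]),Ro.from_rotvec(bot.state()["tcp_rot"]).as_matrix()) if cur is None else cur
    y0=np.arctan2(R[1,1],R[0,1]); dy=(y0-yaw+np.pi)%(2*np.pi)-np.pi
    G=np.array([[np.sin(yaw)*-1,np.cos(yaw),0],[np.cos(yaw),np.sin(yaw),0],[0,0,-1.]])
    G=np.array([[-np.sin(yaw),np.cos(yaw),0],[np.cos(yaw),np.sin(yaw),0],[0,0,-1.]]).T
    G[:,0]=np.cross(G[:,1],G[:,2])
    rv=Ro.from_matrix(R.T@G).as_rotvec()/n
    d=(np.array(dst)-p)/n
    for i in range(n):
        t=R.T@d*100; print(i,"t",np.round(t,2),"w",np.round(rv,3)); R=R@Ro.from_rotvec(rv).as_matrix()
E
python3 - <<'E'
from h import *
m=bot.camera_model("wrist");p,R=st()
print(m["K"]); C=-np.array(m["R"]).T@m["t"]; print("cam in tool",R.T@(C-p),"view",R.T@np.array(m["R"])[2], R.T@np.array(m["R"])[0])
for n in("estop_grip","lock_face","key_red","key_block","station"):
    for d in bot.regions_of(n,"top")[:2]:
        ys,xs=np.nonzero(d["mask"]);print(n,round(d["score"],2),xs.mean().round(1),ys.mean().round(1),len(xs))
print(ray("top",(382,177),.11),ray("top",(333,162),.09),ray("top",(207.5,194),.075))
plan([.575,-.14,.30],-.34,25)
E
```

```text
t 1.2 p [0.2761 0.5884 0.2503] x [-0.905  0.425  0.   ] z [-0. -0. -1.] F [ 0.5 -0.2  0.7] w 0.0854 g 0.0 q7 [-1.16  0.61 -0.01  1.42  0.01  1.1  -0.04]
[[294.85906129   0.         256.96719927]
 [  0.         294.85906129 192.10677959]
 [  0.           0.           1.        ]]
cam in tool [ 0.07006096 -0.00046475 -0.1225241 ] view [-2.74489905e-01 -6.80304115e-04  9.61589741e-01] [-4.54581936e-04  9.99999730e-01  5.77716000e-04]
lock_face 0.41 331.0 161.9 90
key_red 0.55 207.2 193.9 39
station 0.81 353.0 173.1 4067
[ 0.55396417 -0.23261972  0.11      ] [ 0.60392076 -0.10029539  0.09      ] [0.51815657 0.26288305 0.075     ]
0 t [-2.32 -2.13 -0.2 ] w [-0.     0.     0.059]
1 t [-2.44 -1.99 -0.2 ] w [-0.     0.     0.059]
2 t [-2.55 -1.84 -0.2 ] w [-0.     0.     0.059]
3 t [-2.66 -1.69 -0.2 ] w [-0.     0.     0.059]
4 t [-2.75 -1.53 -0.2 ] w [-0.     0.     0.059]
5 t [-2.84 -1.36 -0.2 ] w [-0.     0.     0.059]
6 t [-2.91 -1.2  -0.2 ] w [-0.     0.     0.059]
7 t [-2.98 -1.02 -0.2 ] w [-0.     0.     0.059]
8 t [-3.03 -0.84 -0.2 ] w [-0.     0.     0.059]
9 t [-3.08 -0.66 -0.2 ] w [-0.     0.     0.059]
10 t [-3.11 -0.48 -0.2 ] w [-0.     0.     0.059]
11 t [-3.14 -0.3  -0.2 ] w [-0.     0.     0.059]
12 t [-3.15 -0.11 -0.2 ] w [-0.     0.     0.059]
13 t [-3.15  0.07 -0.2 ] w [-0.     0.     0.059]
14 t [-3.14  0.26 -0.2 ] w [-0.     0.     0.059]
15 t [-3.12  0.44 -0.2 ] w [-0.     0.     0.059]
16 t [-3.09  0.62 -0.2 ] w [-0.     0.     0.059]
17 t [-3.04  0.8  -0.2 ] w [-0.     0.     0.059]
18 t [-2.99  0.98 -0.2 ] w [-0.     0.     0.059]
19 t [-2.93  1.16 -0.2 ] w [-0.     0.     0.059]
20 t [-2.86  1.33 -0.2 ] w [-0.     0.     0.059]
21 t [-2.77  1.49 -0.2 ] w [-0.     0.     0.059]
22 t [-2.68  1.65 -0.2 ] w [-0.     0.     0.059]
23 t [-2.58  1.81 -0.2 ] w [-0.     0.     0.059]
24 t [-2.47  1.96 -0.2 ] w [-0.     0.     0.059]
```

Emit:
send_rows(
  rows=[
    {"tx": -2.3, "ty": -2.1, "tz": -0.2, "wz": 0.059, "hand": 8.5},
    {"tx": -2.4, "ty": -2.0, "tz": -0.2, "wz": 0.059, "hand": 8.5},
    {"tx": -2.5, "ty": -1.8, "tz": -0.2, "wz": 0.059, "hand": 8.5},
    {"tx": -2.7, "ty": -1.7, "tz": -0.2, "wz": 0.059, "hand": 8.5},
    {"tx": -2.8, "ty": -1.5, "tz": -0.2, "wz": 0.059, "hand": 8.5},
  ],
)

```text
validation failed for argument at $.ro...
```

Emit:
send_rows(
  rows=[
    {"tx": -2.8, "ty": -1.4, "tz": -0.2, "wz": 0.059, "hand": 8.5},
    {"tx": -2.9, "ty": -1.2, "tz": -0.2, "wz": 0.059, "hand": 8.5},
    {"tx": -3.0, "ty": -1.0, "tz": -0.2, "wz": 0.059, "hand": 8.5},
    {"tx": -3.0, "ty": -0.8, "tz": -0.2, "wz": 0.059, "hand": 8.5},
    {"tx": -3.1, "ty": -0.7, "tz": -0.2, "wz": 0.059, "hand": 8.5},
  ],
)

```text
validation failed for argument at $.ro...
```

```bash
python3 - <<'E'
from h import *
st();import pickle
m=bot.camera_model("wrist");im=bot.capture("wrist");cv2.imwrite("pics/w1.png",im[:,:,::-1]);pickle.dump(m,open("w1.pkl","wb"))
hsv=cv2.cvtColor(im,cv2.COLOR_RGB2HSV)
for n in("key_red","key_blue","key_yellow"):
    for d in bot.regions_of(n,"wrist")[:2]:
        ys,xs=np.nonzero(d["mask"]);print(n,round(d["score"],2),xs.mean().round(1),ys.mean().round(1),len(xs))
    print(n,[(round(d["score"],2),np.round(w("wrist",d["xyz"]),3)) for d in bot.look_for(n,"wrist")[:2]])
E
```

```text
t 1.45 p [0.2761 0.5884 0.2503] x [-0.905  0.425  0.   ] z [-0. -0. -1.] F [-0.6 -0.   0.7] w 0.0855 g 0.0 q7 [-1.16  0.61 -0.01  1.42  0.01  1.1  -0.04]
key_red []
key_blue []
key_yellow []
```

View pics/w1.png

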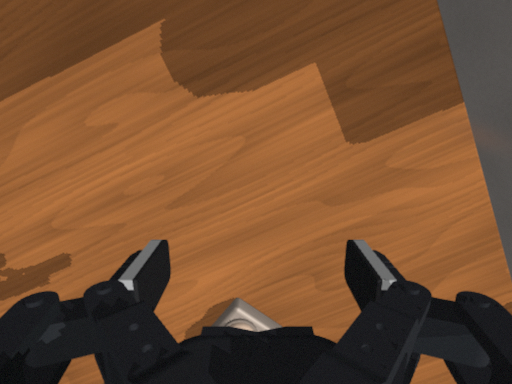

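The wrist picture shows only worktop, with the fingers at rows 240 to 380: the arm has not moved because the call was rejected. I'll resend with every field filled in.

Emit:
send_rows(
  rows=[
    {"tx": -2.3, "ty": -2.1, "tz": -0.2, "wx": 0, "wy": 0, "wz": 0.059, "hand": 8.5},
    {"tx": -2.4, "ty": -2.0, "tz": -0.2, "wx": 0, "wy": 0, "wz": 0.059, "hand": 8.5},
    {"tx": -2.5, "ty": -1.8, "tz": -0.2, "wx": 0, "wy": 0, "wz": 0.059, "hand": 8.5},
    {"tx": -2.7, "ty": -1.7, "tz": -0.2, "wx": 0, "wy": 0, "wz": 0.059, "hand": 8.5},
    {"tx": -2.8, "ty": -1.5, "tz": -0.2, "wx": 0, "wy": 0, "wz": 0.059, "hand": 8.5},
  ],
  grip_force=30,
)

```text
time_s: 2.22
ee_pos: [0.3363, 0.4421, 0.2605]
tcp_rot: [1.131, 2.931, 0.0]
contact_force: [1.6, -0.8, 0.3]
width: 0.085
gripper_force: 0.0
```

Emit:
send_rows(
  rows=[
    {"tx": -2.8, "ty": -1.4, "tz": -0.2, "wx": 0, "wy": 0, "wz": 0.059, "hand": 8.5},
    {"tx": -2.9, "ty": -1.2, "tz": -0.2, "wx": 0, "wy": 0, "wz": 0.059, "hand": 8.5},
    {"tx": -3.0, "ty": -1.0, "tz": -0.2, "wx": 0, "wy": 0, "wz": 0.059, "hand": 8.5},
    {"tx": -3.0, "ty": -0.8, "tz": -0.2, "wx": 0, "wy": 0, "wz": 0.059, "hand": 8.5},
    {"tx": -3.1, "ty": -0.7, "tz": -0.2, "wx": 0, "wy": 0, "wz": 0.059, "hand": 8.5},
  ],
)

```text
time_s: 2.63
ee_pos: [0.3958, 0.2967, 0.2707]
tcp_rot: [1.549, 2.733, 0.001]
contact_force: [0.6, 1.1, 0.5]
width: 0.0847
gripper_force: 0.0
```

Emit:
send_rows(
  rows=[
    {"tx": -3.1, "ty": -0.5, "tz": -0.2, "wx": 0, "wy": 0, "wz": 0.059, "hand": 8.5},
    {"tx": -3.1, "ty": -0.3, "tz": -0.2, "wx": 0, "wy": 0, "wz": 0.059, "hand": 8.5},
    {"tx": -3.2, "ty": -0.1, "tz": -0.2, "wx": 0, "wy": 0, "wz": 0.059, "hand": 8.5},
    {"tx": -3.2, "ty": 0.1, "tz": -0.2, "wx": 0, "wy": 0, "wz": 0.059, "hand": 8.5},
    {"tx": -3.1, "ty": 0.3, "tz": -0.2, "wx": 0, "wy": 0, "wz": 0.059, "hand": 8.5},
  ],
)

```text
time_s: 3.05
ee_pos: [0.456, 0.1506, 0.2808]
tcp_rot: [1.934, 2.475, 0.001]
contact_force: [0.5, 0.8, -0.5]
width: 0.0852
gripper_force: 0.0
```

```bash
python3 - <<'E'
from h import *
st()
m=bot.camera_model("wrist");im=bot.capture("wrist");cv2.imwrite("pics/w2.png",im[:,:,::-1])
np.savez("w2.npz",im=im,K=m["K"],R=m["R"],t=m["t"])
for n in("key_red","key_blue","key_yellow"):
    for d in bot.regions_of(n,"wrist")[:2]:
        ys,xs=np.nonzero(d["mask"]);print(n,round(d["score"],2),xs.mean().round(1),ys.mean().round(1),len(xs))
plan([.555,-.235,.27],-.34,12)
E
```

```text
t 3.05 p [0.456  0.1506 0.2808] x [-0.242  0.97   0.   ] z [ 0.001  0.    -1.   ] F [ 0.5  0.8 -0.5] w 0.0852 g 0.0 q7 [-0.58  0.33  0.3   1.86 -0.11  0.97  0.01]
key_red 0.92 340.2 83.4 359
key_blue 0.71 355.1 36.7 409
key_yellow 0.75 325.5 126.8 297
key_yellow 0.59 355.4 36.6 386
0 t [-3.33  0.02  0.09] w [ 0.    -0.     0.049]
1 t [-3.32  0.18  0.09] w [ 0.    -0.     0.049]
2 t [-3.31  0.34  0.09] w [ 0.    -0.     0.049]
3 t [-3.29  0.5   0.09] w [ 0.    -0.     0.049]
4 t [-3.26  0.66  0.09] w [ 0.    -0.     0.049]
5 t [-3.22  0.82  0.09] w [ 0.    -0.     0.049]
6 t [-3.18  0.98  0.09] w [ 0.    -0.     0.049]
7 t [-3.13  1.13  0.09] w [ 0.    -0.     0.049]
8 t [-3.07  1.28  0.09] w [ 0.    -0.     0.049]
9 t [-3.    1.43  0.09] w [ 0.    -0.     0.049]
10 t [-2.93  1.58  0.09] w [ 0.    -0.     0.049]
11 t [-2.85  1.72  0.09] w [ 0.    -0.     0.049]
```

View pics/w2.png

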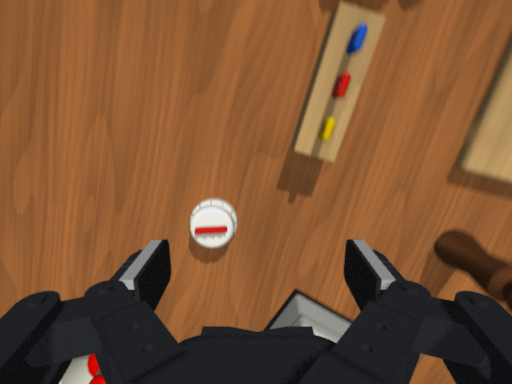

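The wrist view shows the red key's head at about (340,83), between blue (357,38) and yellow (327,127), and the timer at (213,223). Moving on to the emergency stop.

Emit:
send_rows(
  rows=[
    {"tx": -3.3, "ty": 0.0, "tz": 0.1, "wx": 0, "wy": 0, "wz": 0.049, "hand": 8.5},
    {"tx": -3.3, "ty": 0.2, "tz": 0.1, "wx": 0, "wy": 0, "wz": 0.049, "hand": 8.5},
    {"tx": -3.3, "ty": 0.3, "tz": 0.1, "wx": 0, "wy": 0, "wz": 0.049, "hand": 8.5},
    {"tx": -3.3, "ty": 0.5, "tz": 0.1, "wx": 0, "wy": 0, "wz": 0.049, "hand": 8.5},
    {"tx": -3.3, "ty": 0.7, "tz": 0.1, "wx": 0, "wy": 0, "wz": 0.049, "hand": 8.5},
  ],
)

```text
time_s: 3.67
ee_pos: [0.497, -0.008, 0.2752]
tcp_rot: [-2.216, -2.226, -0.001]
contact_force: [0.5, 0.0, 0.9]
width: 0.0849
gripper_force: 0.0
```

Emit:
send_rows(
  rows=[
    {"tx": -3.2, "ty": 0.8, "tz": 0.1, "wx": 0, "wy": 0, "wz": 0.049, "hand": 8.5},
    {"tx": -3.2, "ty": 1.0, "tz": 0.1, "wx": 0, "wy": 0, "wz": 0.049, "hand": 8.5},
    {"tx": -3.1, "ty": 1.1, "tz": 0.1, "wx": 0, "wy": 0, "wz": 0.049, "hand": 8.5},
    {"tx": -3.1, "ty": 1.3, "tz": 0.1, "wx": 0, "wy": 0, "wz": 0.049, "hand": 8.5},
    {"tx": -3.0, "ty": 1.4, "tz": 0.1, "wx": 0, "wy": 0, "wz": 0.049, "hand": 8.5},
  ],
)

```text
time_s: 4.08
ee_pos: [0.5388, -0.1691, 0.27]
tcp_rot: [-2.472, -1.937, -0.002]
contact_force: [0.6, 0.1, 0.3]
width: 0.0854
gripper_force: 0.0
```

Emit:
send_rows(
  rows=[
    {"tx": -2.9, "ty": 1.6, "tz": 0.1, "wx": 0, "wy": 0, "wz": 0.049, "hand": 8.5},
    {"tx": -2.9, "ty": 1.7, "tz": 0.1, "wx": 0, "wy": 0, "wz": 0.049, "hand": 8.5},
    {"tx": 0, "ty": 0, "tz": 0, "wx": 0, "wy": 0, "wz": 0, "hand": 8.5},
    {"tx": 0, "ty": 0, "tz": 0, "wx": 0, "wy": 0, "wz": 0, "hand": 8.5},
    {"tx": 0, "ty": 0, "tz": 0, "wx": 0, "wy": 0, "wz": 0, "hand": 8.5},
  ],
)

```text
time_s: 4.5
ee_pos: [0.5549, -0.2322, 0.2677]
tcp_rot: [-2.561, -1.815, -0.001]
contact_force: [-0.3, 0.5, -0.1]
width: 0.0849
gripper_force: 0.0
```

```bash
python3 - <<'E'
from h import *
st()
m=bot.camera_model("wrist");im=bot.capture("wrist");cv2.imwrite("pics/w3.png",cv2.resize(im[:300,80:430,::-1],None,fx=2,fy=2,interpolation=cv2.INTER_CUBIC))
np.savez("w3.npz",im=im,K=m["K"],R=m["R"],t=m["t"])
for n,z in(("estop_grip",.105),("lock_face",.0865),("station",.08)):
    for d in bot.regions_of(n,"wrist")[:2]:
        ys,xs=np.nonzero(d["mask"]);print(n,round(d["score"],2),xs.mean().round(1),ys.mean().round(1),xs.min(),xs.max(),ys.min(),ys.max(),len(xs),ray("wrist",(xs.mean(),ys.mean()),z).round(4))
        if n=="station": print(cv2.minAreaRect(np.c_[xs,ys].astype(np.int32)))
E
```

```text
t 4.5 p [ 0.5549 -0.2322  0.2677] x [0.331 0.944 0.002] z [-0.001  0.002 -1.   ] F [-0.3  0.5 -0.1] w 0.0849 g 0.0 q7 [ 0.07  0.56  0.49  1.56 -0.28  1.1   0.28]
estop_grip 0.83 262.9 185.4 244 283 166 205 1218 [ 0.5582 -0.2384  0.105 ]
estop_grip 0.68 260.4 23.7 242 279 3 44 1251 [ 0.6033 -0.1008  0.105 ]
lock_face 0.97 260.1 23.9 242 278 3 45 1226 [ 0.6047 -0.0969  0.0865]
lock_face 0.34 262.0 106.2 197 345 0 222 25923 [ 0.5825 -0.1665  0.0865]
station 0.71 262.0 106.1 197 346 0 223 25893 [ 0.5826 -0.1669  0.08  ]
((275.5354309082031, 108.53096008300781), (227.02935791015625, 144.4127655029297), 86.18592071533203)
```

View pics/w3.png

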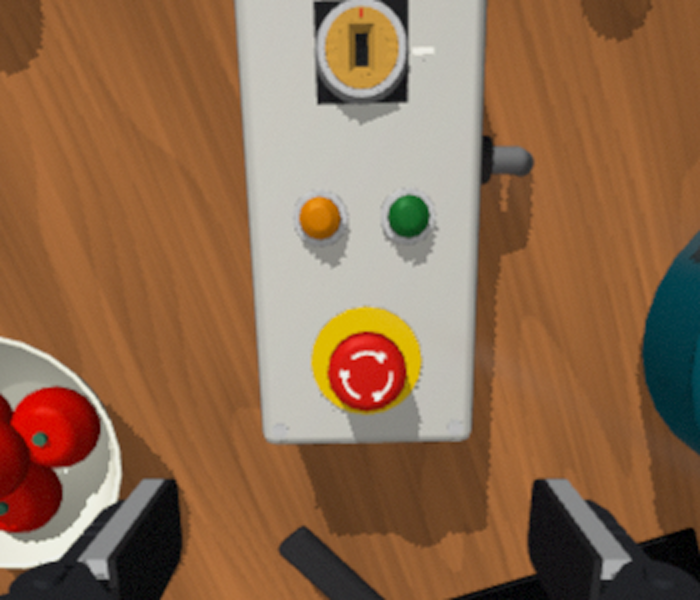

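The crop shows the station square to the tool. The mushroom is at full-image (263,185), the lamps at about row 107, and the keyhole at (260.5,24) along the tool's x. The networks agree on the estop at (0.558,-0.238) and the lock at (0.605,-0.097), which are 149 mm apart (150 expected).

Emit:
send_rows(
  rows=[
    {"tx": -0.1, "ty": 0.1, "tz": 3, "wx": 0, "wy": 0, "wz": 0, "hand": 8.5},
    {"tx": -0.1, "ty": 0.1, "tz": 3, "wx": 0, "wy": 0, "wz": 0, "hand": 8.5},
    {"tx": -0.1, "ty": 0.1, "tz": 3, "wx": 0, "wy": 0, "wz": 0, "hand": 8.5},
    {"tx": -0.1, "ty": 0.1, "tz": 3, "wx": 0, "wy": 0, "wz": 0, "hand": 8.5},
    {"tx": -0.1, "ty": 0.1, "tz": 2, "wx": 0, "wy": 0, "wz": 0, "hand": 8.5},
  ],
)

```text
time_s: 5.12
ee_pos: [0.5565, -0.2388, 0.1258]
tcp_rot: [-2.561, -1.813, 0.002]
contact_force: [-0.2, -0.0, 0.4]
width: 0.0848
gripper_force: 0.0
```

Emit:
send_rows(
  rows=[
    {"tx": 0, "ty": 0, "tz": 1, "wx": 0, "wy": 0, "wz": 0, "hand": 8.5},
    {"tx": 0, "ty": 0, "tz": 0.8, "wx": 0, "wy": 0, "wz": 0, "hand": 8.5},
    {"tx": 0, "ty": 0, "tz": 0.4, "wx": 0, "wy": 0, "wz": 0, "hand": 6},
    {"tx": 0, "ty": 0, "tz": 0, "wx": 0, "wy": 0, "wz": 0, "hand": 4.5},
    {"tx": 0, "ty": 0, "tz": 0, "wx": 0, "wy": 0, "wz": 0, "hand": 3.5},
  ],
  grip_force=40,
)

```text
time_s: 5.53
ee_pos: [0.558, -0.2412, 0.1075]
tcp_rot: [2.564, 1.812, 0.002]
contact_force: [-0.1, 0.5, 0.1]
width: 0.0512
gripper_force: 0.0
```

Emit:
send_rows(
  rows=[
    {"tx": 0, "ty": 0, "tz": 0, "wx": 0, "wy": 0, "wz": 0, "hand": 3},
    {"tx": 0, "ty": 0, "tz": 0, "wx": 0, "wy": 0, "wz": 0, "hand": 3},
    {"tx": 0, "ty": 0, "tz": 0, "wx": 0, "wy": 0, "wz": 0, "hand": 3},
    {"tx": 0, "ty": 0, "tz": 0, "wx": 0, "wy": 0, "wz": 0, "hand": 3},
    {"tx": 0, "ty": 0, "tz": 0, "wx": 0, "wy": 0, "wz": 0, "hand": 3},
  ],
)

```text
time_s: 5.95
ee_pos: [0.5582, -0.2414, 0.1079]
tcp_rot: [2.564, 1.811, 0.003]
contact_force: [-1.0, 0.7, 6.0]
width: 0.0379
gripper_force: 40.0
```

```bash
python3 -c "
from h import *
st()"
```

```text
t 5.95 p [ 0.5582 -0.2414  0.1079] x [0.334 0.942 0.   ] z [ 0.003 -0.001 -1.   ] F [-1.   0.7  6. ] w 0.0379 g 40.0 q7 [ 0.13  0.74  0.4   1.71 -0.39  0.76  0.38]
```

Emit:
send_rows(
  rows=[
    {"tx": 0, "ty": 0, "tz": 0, "wx": 0, "wy": 0, "wz": 0, "hand": 5},
    {"tx": 0, "ty": 0, "tz": 0, "wx": 0, "wy": 0, "wz": 0, "hand": 5},
    {"tx": 0.3, "ty": 0, "tz": 0.4, "wx": 0, "wy": 0, "wz": 0, "hand": 5},
    {"tx": 0, "ty": 0, "tz": 0, "wx": 0, "wy": 0, "wz": 0, "hand": 3},
    {"tx": 0, "ty": 0, "tz": 0, "wx": 0, "wy": 0, "wz": 0, "hand": 3},
  ],
)

```text
time_s: 6.37
ee_pos: [0.5594, -0.2377, 0.1021]
tcp_rot: [2.565, 1.813, 0.002]
contact_force: [2.6, -0.4, -1.4]
width: 0.0378
gripper_force: 40.3
```

Emit:
send_rows(
  rows=[
    {"tx": 0, "ty": 0, "tz": 0, "wx": 0, "wy": 0, "wz": 0, "hand": 3},
    {"tx": 0, "ty": 0, "tz": 0, "wx": 0, "wy": 0, "wz": 0.1, "hand": 3},
    {"tx": 0, "ty": 0, "tz": 0, "wx": 0, "wy": 0, "wz": 0.1, "hand": 3},
    {"tx": 0, "ty": 0, "tz": 0, "wx": 0, "wy": 0, "wz": 0.1, "hand": 3},
    {"tx": 0, "ty": 0, "tz": 0, "wx": 0, "wy": 0, "wz": 0.1, "hand": 3},
  ],
)

```text
time_s: 6.78
ee_pos: [0.5599, -0.238, 0.1032]
tcp_rot: [2.876, 1.26, 0.004]
contact_force: [1.3, 0.9, 8.6]
width: 0.0379
gripper_force: 41.4
```

Emit:
send_rows(
  rows=[
    {"tx": 0, "ty": 0, "tz": 0, "wx": 0, "wy": 0, "wz": 0.1, "hand": 3},
    {"tx": 0, "ty": 0, "tz": 0, "wx": 0, "wy": 0, "wz": 0.1, "hand": 3},
    {"tx": 0, "ty": 0, "tz": 0, "wx": 0, "wy": 0, "wz": 0.05, "hand": 3},
    {"tx": 0, "ty": 0, "tz": 0, "wx": 0, "wy": 0, "wz": 0, "hand": 3},
    {"tx": 0, "ty": 0, "tz": 0, "wx": 0, "wy": 0, "wz": 0, "hand": 3},
  ],
)

```text
time_s: 7.2
ee_pos: [0.5601, -0.2383, 0.1042]
tcp_rot: [3.008, 0.898, 0.006]
contact_force: [1.2, 1.3, 8.5]
width: 0.0383
gripper_force: 41.4
```

```bash
python3 -c "
from h import *
st();print(bot.state()['wrist_torque'])"
```

```text
t 7.2 p [ 0.5601 -0.2383  0.1042] x [0.836 0.548 0.003] z [ 0.004 -0.001 -1.   ] F [1.2 1.3 8.5] w 0.0383 g 41.4 q7 [ 0.03  0.79  0.58  1.72 -0.57  0.81 -0.12]
[ 0.24349544 -0.32043868  0.00349577]
```

Emit:
send_rows(
  rows=[
    {"tx": 0, "ty": 0, "tz": 0, "wx": 0, "wy": 0, "wz": 0, "hand": 6},
    {"tx": 0, "ty": 0, "tz": 0, "wx": 0, "wy": 0, "wz": 0, "hand": 7},
    {"tx": 0, "ty": 0, "tz": -1, "wx": 0, "wy": 0, "wz": 0, "hand": 8},
    {"tx": 0, "ty": 0, "tz": -3, "wx": 0, "wy": 0, "wz": 0, "hand": 8},
    {"tx": 0, "ty": 0, "tz": -4, "wx": 0, "wy": 0, "wz": 0, "hand": 8},
  ],
)

```text
time_s: 7.62
ee_pos: [0.5558, -0.2367, 0.1802]
tcp_rot: [-3.005, -0.896, 0.011]
contact_force: [-0.1, 0.1, -0.1]
width: 0.0799
gripper_force: 0.0
```

```bash
python3 - <<'E'
from h import *
st()
im=bot.capture("wrist");r=bot.look_for("estop_grip","wrist");print([(round(d["score"],2),w("wrist",d["xyz"]).round(4)) for d in r[:2]])
d=bot.regions_of("estop_grip","wrist")[0];ys,xs=np.nonzero(d["mask"]);print(d["score"],xs.mean(),ys.mean(),len(xs))
b=cv2.minAreaRect(np.c_[xs,ys].astype(np.int32));m=bot.camera_model("wrist")
c=np.array(m["R"])@np.array([.558,-.2385,.108])+m["t"];print(b,"pred width latched/up",[294.86*.04/(np.array(m["R"])@np.array([.558,-.2385,z])+m["t"])[2] for z in(.107,.113)])
# red-key measure from w2
z=np.load("w2.npz");im=z["im"];h=cv2.cvtColor(im,cv2.COLOR_RGB2HSV)
def ry(u,zz):
    R,t=z["R"],z["t"];d=R.T@np.linalg.inv(z["K"])@np.array([u[0],u[1],1.]);c=-R.T@t;return c+d*(zz-c[2])/d[2]
for n,lo,hi in(("red",(0,150,80),(8,255,255)),("blue",(105,150,60),(130,255,255)),("yel",(24,150,100),(35,255,255))):
    k=cv2.inRange(h,lo,hi);k[:, :290]=0;k[150:]=0
    ys,xs=np.nonzero(k);print(n,len(xs),xs.mean(),ys.mean(),ry((xs.mean(),ys.mean()),.07).round(4))
    r=cv2.minAreaRect(np.c_[xs,ys].astype(np.int32));print(r)
k=cv2.inRange(h,(15,40,110),(28,150,255));k[:,:280]=0;k[:,390:]=0;k[165:]=0
E
```

```text
t 7.62 p [ 0.5558 -0.2367  0.1802] x [ 0.837  0.547 -0.005] z [-0.009  0.003 -1.   ] F [-0.1  0.1 -0.1] w 0.0799 g 0.0 q7 [-0.01  0.7   0.65  1.65 -0.49  0.97 -0.18]
[(0.72, array([ 0.5713, -0.246 ,  0.126 ]))]
0.65 262.6345553822153 209.0405616224649 2564
((263.0, 209.0), (56.0, 56.0), 90.0) pred width latched/up [np.float64(55.419678327689624), np.float64(56.96582025289408)]
red 286 341.3916083916084 84.8881118881119 [0.5203 0.2625 0.07  ]
((341.29998779296875, 84.5999984741211), (12.33288288116455, 26.87936019897461), 18.434947967529297)
blue 242 356.76446280991735 38.97933884297521 [0.5215 0.3084 0.07  ]
((356.7068786621094, 38.982757568359375), (10.21324348449707, 28.782777786254883), 21.801410675048828)
yel 175 327.66857142857145 128.28 [0.5199 0.2157 0.07  ]
((327.917236328125, 128.99310302734375), (11.128094673156738, 20.429189682006836), 4.763641834259033)
```

```bash
python3 - <<'E'
from h import *
plan([.519,.245,.22],-.02,15)
E
```

```text
0 t [ 1.54 -2.85 -0.24] w [ 0.     0.    -0.065]
1 t [ 1.73 -2.75 -0.24] w [ 0.     0.    -0.065]
2 t [ 1.9  -2.63 -0.24] w [ 0.     0.    -0.065]
3 t [ 2.07 -2.5  -0.24] w [ 0.     0.    -0.065]
4 t [ 2.22 -2.36 -0.23] w [ 0.     0.    -0.065]
5 t [ 2.37 -2.21 -0.23] w [ 0.     0.    -0.065]
6 t [ 2.51 -2.05 -0.23] w [ 0.     0.    -0.065]
7 t [ 2.64 -1.89 -0.23] w [ 0.     0.    -0.065]
8 t [ 2.75 -1.71 -0.23] w [ 0.     0.    -0.065]
9 t [ 2.86 -1.53 -0.23] w [ 0.     0.    -0.065]
10 t [ 2.95 -1.34 -0.23] w [ 0.     0.    -0.065]
11 t [ 3.03 -1.15 -0.23] w [ 0.     0.    -0.065]
12 t [ 3.1  -0.95 -0.23] w [ 0.     0.    -0.065]
13 t [ 3.16 -0.75 -0.23] w [ 0.     0.    -0.065]
14 t [ 3.2  -0.54 -0.23] w [ 0.     0.    -0.065]
```

Emit:
send_rows(
  rows=[
    {"tx": 1.5, "ty": -2.8, "tz": -0.25, "wx": 0, "wy": 0, "wz": -0.065, "hand": 8},
    {"tx": 1.7, "ty": -2.7, "tz": -0.25, "wx": 0, "wy": 0, "wz": -0.065, "hand": 8},
    {"tx": 1.9, "ty": -2.6, "tz": -0.25, "wx": 0, "wy": 0, "wz": -0.065, "hand": 8},
    {"tx": 2.1, "ty": -2.5, "tz": -0.25, "wx": 0, "wy": 0, "wz": -0.065, "hand": 8},
    {"tx": 2.2, "ty": -2.4, "tz": -0.25, "wx": 0, "wy": 0, "wz": -0.065, "hand": 8},
  ],
)

```text
time_s: 8.18
ee_pos: [0.5434, -0.076, 0.194]
tcp_rot: [-2.822, -1.377, 0.004]
contact_force: [0.4, 0.1, 0.6]
width: 0.0803
gripper_force: 0.0
```

Emit:
send_rows(
  rows=[
    {"tx": 2.4, "ty": -2.2, "tz": -0.25, "wx": 0, "wy": 0, "wz": -0.065, "hand": 7},
    {"tx": 2.5, "ty": -2.0, "tz": -0.25, "wx": 0, "wy": 0, "wz": -0.065, "hand": 6},
    {"tx": 2.6, "ty": -1.9, "tz": -0.25, "wx": 0, "wy": 0, "wz": -0.065, "hand": 5},
    {"tx": 2.8, "ty": -1.7, "tz": -0.25, "wx": 0, "wy": 0, "wz": -0.065, "hand": 4},
    {"tx": 2.9, "ty": -1.5, "tz": -0.25, "wx": 0, "wy": 0, "wz": -0.065, "hand": 4},
  ],
)

```text
time_s: 8.6
ee_pos: [0.5306, 0.0854, 0.2066]
tcp_rot: [-2.563, -1.815, 0.004]
contact_force: [0.5, -0.0, -0.1]
width: 0.0402
gripper_force: 0.0
```

Emit:
send_rows(
  rows=[
    {"tx": 3.0, "ty": -1.3, "tz": -0.25, "wx": 0, "wy": 0, "wz": -0.065, "hand": 4},
    {"tx": 3.0, "ty": -1.1, "tz": -0.25, "wx": 0, "wy": 0, "wz": -0.065, "hand": 4},
    {"tx": 3.1, "ty": -1.0, "tz": -0.25, "wx": 0, "wy": 0, "wz": -0.065, "hand": 4},
    {"tx": 3.2, "ty": -0.7, "tz": -0.25, "wx": 0, "wy": 0, "wz": -0.065, "hand": 4},
    {"tx": 3.2, "ty": -0.5, "tz": -0.25, "wx": 0, "wy": 0, "wz": -0.065, "hand": 4},
  ],
)

```text
time_s: 9.02
ee_pos: [0.5181, 0.2471, 0.219]
tcp_rot: [-2.235, -2.206, 0.004]
contact_force: [0.7, 1.6, -0.1]
width: 0.0398
gripper_force: 0.0
```

```bash
python3 - <<'E'
from h import *
bot.capture("top");p,R=st()
m=bot.camera_model("wrist");im=bot.capture("wrist");cv2.imwrite("pics/w4.png",cv2.resize(im[:300,80:430,::-1],None,fx=2,fy=2,interpolation=cv2.INTER_CUBIC))
np.savez("w4.npz",im=im,K=m["K"],R=m["R"],t=m["t"])
print(R.T)
for n in("key_red","key_blue","key_yellow","key_block"):
    for d in bot.regions_of(n,"wrist")[:1]:
        ys,xs=np.nonzero(d["mask"]);print(n,round(d["score"],2),xs.mean().round(1),ys.mean().round(1),len(xs),ray("wrist",(xs.mean(),ys.mean()),.072).round(4),cv2.minAreaRect(np.c_[xs,ys].astype(np.int32)))
    print([(round(d["score"],2),w("wrist",d["xyz"]).round(4)) for d in bot.look_for(n,"wrist")[:1]])
E
```

```text
t 9.07 p [0.5167 0.2571 0.219 ] x [-0.001  1.     0.007] z [-0.003  0.007 -1.   ] F [-0.3  5.7 -0.1] w 0.0399 g 0.0 q7 [-0.76  0.56  0.43  1.69 -0.28  0.95 -0.23]
[[-0.0010188   0.99997614  0.00683221]
 [ 0.99999573  0.00103749 -0.00273217]
 [-0.00273919  0.0068294  -0.99997293]]
key_red 0.79 261.8 176.3 280 [0.521  0.2575 0.072 ] ((261.5, 175.5), (29.0, 11.0), 90.0)
[(0.58, array([0.522 , 0.2591, 0.0727]))]
key_blue 0.7 263.8 124.5 304 [0.5249 0.2995 0.072 ] ((263.5, 124.5), (29.0, 11.0), 90.0)
[(0.85, array([0.5263, 0.2952, 0.0718]))]
key_yellow 0.81 260.8 221.3 327 [0.5216 0.2059 0.072 ] ((260.5, 221.0), (30.0, 11.0), 90.0)
[(0.82, array([0.5224, 0.2088, 0.0749]))]
key_block 0.72 261.8 162.9 7093 [0.5238 0.2641 0.072 ] ((262.0746154785156, 165.88784790039062), (53.94940948486328, 158.44961547851562), 1.6365771293640137)
[(0.61, array([0.5244, 0.2638, 0.0441]))]
```

View pics/w4.png

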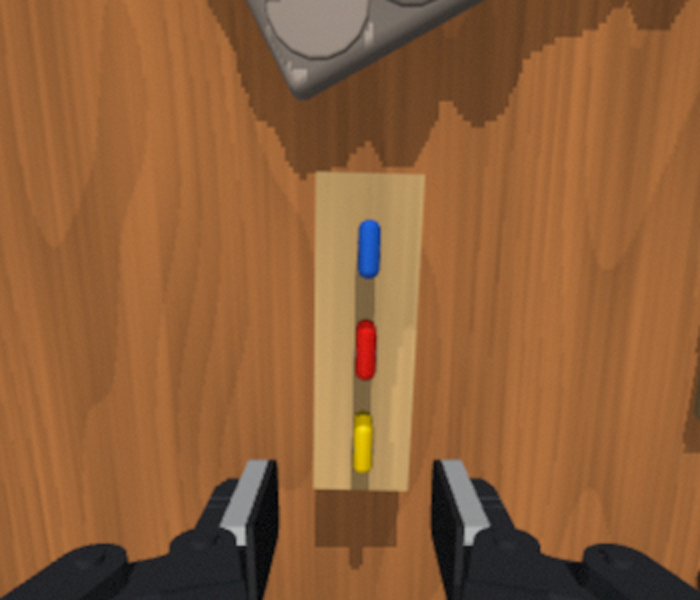

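The crop shows the three keys in line along the block: blue at crop (369,248), red at (366,350), yellow at (363,442). I'll recompute their positions with the saved camera pose, because the arm was still settling when the picture was taken.

```bash
python3 - <<'E'
from h import *
z=np.load("w4.npz");im=z["im"];h=cv2.cvtColor(im,cv2.COLOR_RGB2HSV)
def ry(u,zz):
    R,t=z["R"],z["t"];d=R.T@np.linalg.inv(z["K"])@np.array([u[0],u[1],1.]);c=-R.T@t;return c+d*(zz-c[2])/d[2]
P={}
for n,lo,hi in(("red",(0,170,120),(6,255,255)),("blue",(105,150,60),(130,255,255)),("yel",(24,170,100),(35,255,255))):
    k=cv2.inRange(h,lo,hi);k[:,:240]=0;k[:,290:]=0;k[250:]=0
    ys,xs=np.nonzero(k);P[n]=ry((xs.mean(),ys.mean()),.075);print(n,len(xs),xs.min(),xs.max(),ys.min(),ys.max(),xs.mean().round(1),ys.mean().round(1),P[n].round(4))
d=P["blue"]-P["yel"];print(np.hypot(*d[:2]),"key x angle",np.arctan2(d[1],d[0]))
p,R=st()
print("tool shift to red cm",R.T@(np.r_[P["red"][:2],.06]-p)*100, "yaw now",np.arctan2(R[1,1],R[0,1]))
E
```

```text
red 274 258 267 160 189 262.4 174.7 [0.5206 0.268  0.075 ]
blue 264 259 269 110 138 264.1 124.0 [0.5218 0.3137 0.075 ]
yel 255 256 265 206 235 260.9 220.9 [0.5194 0.2224 0.075 ]
0.09128037030825813 key x angle 1.5444838134118426
t 9.52 p [0.5196 0.2444 0.2198] x [ 0.019  1.    -0.001] z [-0.    -0.001 -1.   ] F [-0.2  0.7 -0.6] w 0.0399 g 0.0 q7 [-0.75  0.56  0.44  1.7  -0.28  0.95 -0.23]
tool shift to red cm [ 2.37145807  0.05647293 15.97446504] yaw now -0.01854869627117922
```

```bash
cat >> h.py <<'E'
def keys(cam="wrist",zz=.075):
    im=bot.capture(cam);h=cv2.cvtColor(im,cv2.COLOR_RGB2HSV);P={}
    for n,lo,hi in(("red",(0,170,120),(6,255,255)),("blue",(105,150,60),(130,255,255)),("yel",(24,170,100),(35,255,255))):
        k=cv2.inRange(h,lo,hi);k[:,:235]=0;k[:,290:]=0;k[252:]=0
        ys,xs=np.nonzero(k);P[n]=ray(cam,((xs.min()+xs.max())/2,(ys.min()+ys.max())/2),zz);print(n,len(xs),xs.min(),xs.max(),ys.min(),ys.max(),P[n].round(4))
    return P
E
python3 - <<'E'
from h import *
P=keys()
d=P["blue"]-P["yel"];print(np.hypot(*d[:2]),"key x angle",np.arctan2(d[1],d[0]))
p,R=st()
print("tool shift to red cm",R.T@(np.r_[P["red"][:2],.06]-p)*100)
E
```

```text
red 277 254 263 146 175 [0.5207 0.2676 0.075 ]
blue 276 254 264 94 122 [0.5219 0.3138 0.075 ]
yel 256 254 263 194 223 [0.5199 0.2212 0.075 ]
0.09259615719949474 key x angle 1.5490570034045856
t 9.57 p [0.5196 0.2447 0.2198] x [ 0.018  1.    -0.   ] z [-0. -0. -1.] F [ 0.3 -0.5  0.7] w 0.04 g 0.0 q7 [-0.75  0.56  0.44  1.7  -0.28  0.95 -0.23]
tool shift to red cm [ 2.30266273  0.07244361 15.97906348]
```

Emit:
send_rows(
  rows=[
    {"tx": 1, "ty": 0.07, "tz": 3, "wx": 0, "wy": 0, "wz": 0, "hand": 4},
    {"tx": 1.05, "ty": 0, "tz": 3, "wx": 0, "wy": 0, "wz": 0, "hand": 4},
    {"tx": 0, "ty": 0, "tz": 3, "wx": 0, "wy": 0, "wz": 0, "hand": 4},
    {"tx": 0, "ty": 0, "tz": 2, "wx": 0, "wy": 0, "wz": 0, "hand": 4},
    {"tx": 0, "ty": 0, "tz": 1, "wx": 0, "wy": 0, "wz": 0, "hand": 4},
  ],
)

```text
time_s: 9.98
ee_pos: [0.5187, 0.2655, 0.0969]
tcp_rot: [-2.238, -2.202, 0.008]
contact_force: [0.4, -0.6, 0.2]
width: 0.0397
gripper_force: 0.0
```

Emit:
send_rows(
  rows=[
    {"tx": 0, "ty": 0, "tz": 1.5, "wx": 0, "wy": 0, "wz": 0, "hand": 4},
    {"tx": 0, "ty": 0, "tz": 1, "wx": 0, "wy": 0, "wz": 0, "hand": 4},
    {"tx": 0, "ty": 0, "tz": 0.7, "wx": 0, "wy": 0, "wz": 0, "hand": 4},
    {"tx": 0, "ty": 0, "tz": 0, "wx": 0, "wy": 0, "wz": 0, "hand": 4},
    {"tx": 0, "ty": 0, "tz": 0, "wx": 0, "wy": 0, "wz": 0, "hand": 4},
  ],
)

```text
time_s: 10.4
ee_pos: [0.5208, 0.2663, 0.0682]
tcp_rot: [2.239, 2.203, 0.001]
contact_force: [0.7, 0.2, 0.7]
width: 0.0399
gripper_force: 0.0
```

```bash
python3 - <<'E'
from h import *
st();im=bot.capture("wrist");cv2.imwrite("pics/w5.png",cv2.resize(im[:340,120:400,::-1],None,fx=1.7,fy=1.7,interpolation=cv2.INTER_CUBIC))
E
```

```text
t 10.4 p [0.5208 0.2663 0.0682] x [0.016 1.    0.   ] z [ 0.001  0.    -1.   ] F [0.7 0.2 0.7] w 0.0399 g 0.0 q7 [-0.71  0.77  0.33  1.8  -0.39  0.64 -0.17]
```

View pics/w5.png

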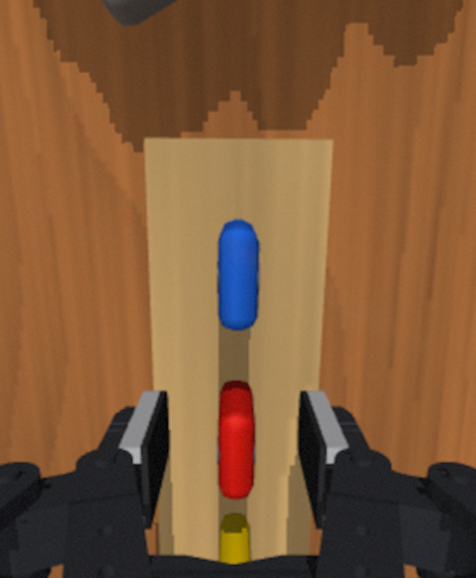

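The picture shows the red head at crop (237,440), centred between the pads and clear of blue and yellow. Closing on it now.

Emit:
send_rows(
  rows=[
    {"tx": 0, "ty": 0, "tz": 0, "wx": 0, "wy": 0, "wz": 0, "hand": 1},
    {"tx": 0, "ty": 0, "tz": 0, "wx": 0, "wy": 0, "wz": 0, "hand": 0.5},
    {"tx": 0, "ty": 0, "tz": 0, "wx": 0, "wy": 0, "wz": 0, "hand": 0.3},
    {"tx": 0, "ty": 0, "tz": 0, "wx": 0, "wy": 0, "wz": 0, "hand": 0.3},
    {"tx": 0, "ty": 0, "tz": 0, "wx": 0, "wy": 0, "wz": 0, "hand": 0.3},
  ],
  grip_force=60,
)

```text
time_s: 10.87
ee_pos: [0.521, 0.2666, 0.0687]
tcp_rot: [2.239, 2.203, 0.002]
contact_force: [-0.4, -0.8, 5.7]
width: 0.0089
gripper_force: 60.0
```

```bash
python3 -c "
from h import *
st()"
```

```text
t 10.87 p [0.521  0.2666 0.0687] x [0.016 1.    0.001] z [ 0.001  0.001 -1.   ] F [-0.4 -0.8  5.7] w 0.0089 g 60.0 q7 [-0.72  0.77  0.33  1.8  -0.39  0.64 -0.17]
```

Emit:
send_rows(
  rows=[
    {"tx": 0, "ty": 0, "tz": -0.5, "wx": 0, "wy": 0, "wz": 0, "hand": 0.3},
    {"tx": 0, "ty": 0, "tz": -1.5, "wx": 0, "wy": 0, "wz": 0, "hand": 0.3},
    {"tx": 0, "ty": 0, "tz": -2.5, "wx": 0, "wy": 0, "wz": 0, "hand": 0.3},
    {"tx": 0, "ty": 0, "tz": -3.5, "wx": 0, "wy": 0, "wz": 0, "hand": 0.3},
    {"tx": 0, "ty": 0, "tz": -3, "wx": 0, "wy": 0, "wz": 0, "hand": 0.3},
  ],
)

```text
time_s: 11.28
ee_pos: [0.5199, 0.266, 0.1789]
tcp_rot: [-2.239, -2.203, 0.003]
contact_force: [2.1, 0.4, -0.5]
width: 0.0085
gripper_force: 59.6
```

```bash
python3 - <<'E'
from h import *
st();plan([.578,-.18,.19],-.33,15)
E
```

```text
t 11.28 p [0.5199 0.266  0.1789] x [ 0.016  1.    -0.001] z [-0.001 -0.001 -1.   ] F [ 2.1  0.4 -0.5] w 0.0085 g 59.6 q7 [-0.77  0.62  0.42  1.72 -0.31  0.87 -0.23]
0 t [-2.97  0.44 -0.07] w [-0.     0.     0.021]
1 t [-2.96  0.5  -0.07] w [-0.     0.     0.021]
2 t [-2.95  0.56 -0.07] w [-0.     0.     0.021]
3 t [-2.93  0.62 -0.07] w [-0.     0.     0.021]
4 t [-2.92  0.68 -0.07] w [-0.     0.     0.021]
5 t [-2.91  0.74 -0.07] w [-0.     0.     0.021]
6 t [-2.89  0.8  -0.07] w [-0.     0.     0.021]
7 t [-2.87  0.86 -0.07] w [-0.     0.     0.021]
8 t [-2.85  0.92 -0.07] w [-0.     0.     0.021]
9 t [-2.83  0.98 -0.07] w [-0.     0.     0.021]
10 t [-2.81  1.04 -0.07] w [-0.     0.     0.021]
11 t [-2.79  1.1  -0.07] w [-0.     0.     0.021]
12 t [-2.77  1.16 -0.07] w [-0.     0.     0.021]
13 t [-2.74  1.22 -0.07] w [-0.     0.     0.021]
14 t [-2.72  1.27 -0.07] w [-0.     0.     0.021]
```

Emit:
send_rows(
  rows=[
    {"tx": -3.0, "ty": 0.45, "tz": -0.1, "wx": 0, "wy": 0, "wz": 0.021, "hand": 0.3},
    {"tx": -3.0, "ty": 0.5, "tz": -0.1, "wx": 0, "wy": 0, "wz": 0.021, "hand": 0.3},
    {"tx": -2.95, "ty": 0.55, "tz": -0.1, "wx": 0, "wy": 0, "wz": 0.021, "hand": 0.3},
    {"tx": -2.95, "ty": 0.6, "tz": -0.1, "wx": 0, "wy": 0, "wz": 0.021, "hand": 0.3},
    {"tx": -2.9, "ty": 0.7, "tz": -0.1, "wx": 0, "wy": 0, "wz": 0.021, "hand": 0.3},
  ],
)

```text
time_s: 11.7
ee_pos: [0.5392, 0.1155, 0.1828]
tcp_rot: [-2.352, -2.082, 0.001]
contact_force: [0.5, 1.1, -1.0]
width: 0.0089
gripper_force: 59.6
```

Emit:
send_rows(
  rows=[
    {"tx": -2.9, "ty": 0.75, "tz": -0.1, "wx": 0, "wy": 0, "wz": 0.021, "hand": 0.3},
    {"tx": -2.9, "ty": 0.8, "tz": -0.1, "wx": 0, "wy": 0, "wz": 0.021, "hand": 0.3},
    {"tx": -2.9, "ty": 0.85, "tz": -0.1, "wx": 0, "wy": 0, "wz": 0.021, "hand": 0.3},
    {"tx": -2.85, "ty": 0.9, "tz": -0.1, "wx": 0, "wy": 0, "wz": 0.021, "hand": 0.3},
    {"tx": -2.85, "ty": 1.0, "tz": -0.1, "wx": 0, "wy": 0, "wz": 0.021, "hand": 0.3},
  ],
)

```text
time_s: 12.12
ee_pos: [0.5583, -0.0335, 0.1877]
tcp_rot: [-2.458, -1.955, 0.001]
contact_force: [0.0, 0.2, -0.2]
width: 0.0091
gripper_force: 59.6
```

Emit:
send_rows(
  rows=[
    {"tx": -2.8, "ty": 1.05, "tz": -0.1, "wx": 0, "wy": 0, "wz": 0.021, "hand": 0.3},
    {"tx": -2.8, "ty": 1.1, "tz": 0, "wx": 0, "wy": 0, "wz": 0.021, "hand": 0.3},
    {"tx": -2.8, "ty": 1.15, "tz": 0, "wx": 0, "wy": 0, "wz": 0.021, "hand": 0.3},
    {"tx": -2.7, "ty": 1.2, "tz": 0, "wx": 0, "wy": 0, "wz": 0.021, "hand": 0.3},
    {"tx": -2.7, "ty": 1.3, "tz": 0, "wx": 0, "wy": 0, "wz": 0.021, "hand": 0.3},
  ],
)

```text
time_s: 12.53
ee_pos: [0.5778, -0.1818, 0.1886]
tcp_rot: [-2.557, -1.823, 0.001]
contact_force: [1.1, -0.0, -0.7]
width: 0.0091
gripper_force: 59.6
```

Emit:
send_rows(
  rows=[
    {"tx": 0, "ty": 0, "tz": 0, "wx": 0, "wy": 0, "wz": 0, "hand": 0.3},
    {"tx": 0, "ty": 0, "tz": 0, "wx": 0, "wy": 0, "wz": 0, "hand": 0.3},
    {"tx": 0, "ty": 0, "tz": 0, "wx": 0, "wy": 0, "wz": 0, "hand": 0.3},
    {"tx": 0, "ty": 0, "tz": 0, "wx": 0, "wy": 0, "wz": 0, "hand": 0.3},
    {"tx": 0, "ty": 0, "tz": 0, "wx": 0, "wy": 0, "wz": 0, "hand": 0.3},
  ],
)

```text
time_s: 12.95
ee_pos: [0.5785, -0.1786, 0.1886]
tcp_rot: [-2.553, -1.828, -0.001]
contact_force: [-0.7, -0.2, -0.7]
width: 0.009
gripper_force: 59.5
```

```bash
python3 - <<'E'
from h import *
p,R=st()
m=bot.camera_model("wrist");im=bot.capture("wrist");cv2.imwrite("pics/w6.png",cv2.resize(im[:320,120:400,::-1],None,fx=1.8,fy=1.8,interpolation=cv2.INTER_CUBIC))
np.savez("w6.npz",im=im,K=m["K"],R=m["R"],t=m["t"])
d=bot.regions_of("lock_face","wrist")[0];ys,xs=np.nonzero(d["mask"]);print(d["score"],xs.min(),xs.max(),ys.min(),ys.max(),xs.mean(),ys.mean(),ray("wrist",(xs.mean(),ys.mean()),.0875))
# dark keyhole
g=cv2.cvtColor(im,cv2.COLOR_RGB2GRAY);x0,y0=int(xs.mean()),int(ys.mean());k=np.zeros_like(g);s=np.s_[y0-13:y0+14,x0-13:x0+14];print(g[y0-12:y0+13:2,x0-12:x0+13:2])
k[s]=(g[s]<60)*255;n,l,S,C=cv2.connectedComponentsWithStats(k);print(S,C)
E
```

```text
t 12.95 p [ 0.5785 -0.1786  0.1886] x [0.322 0.947 0.001] z [-0.001  0.001 -1.   ] F [-0.7 -0.2 -0.7] w 0.009 g 59.5 q7 [-0.02  0.65  0.48  1.65 -0.35  0.94  0.26]
0.72 232 279 59 108 255.6404736275565 83.46824542518837 [ 0.60476697 -0.0974345   0.0875    ]
[[144 144 129  86  81  81  80  82  82  81 116 139 143]
 [138 140 128  90  86  77  71  72  72  94 128 139 141]
 [139 143 127  91  84  23  23  21  22 109 124 141 140]
 [139 141 129  91  93  19  21  22  22 112 126 140 143]
 [139 141 128  89  94  22  18  19  18 113 127 139 138]
 [139 141 133  91  94  24  20  20  22 116 126 137 140]
 [138 140 133  93  92  21  30  27  28 116 127 138 140]
 [138 140 134  91  91  22  26  24  29 116 126 141 141]
 [139 141 134  92  93  16  30  27  27 113 126 138 138]
 [141 139 133  91  92  22  27  29  28 114 126 139 140]
 [141 140 132  92  90  22  29  25  25 116 127 139 137]
 [141 138 140  90  93  20  25  29  26 115 124 139 141]
 [138 139 140  90 110 139 147 149 147 137 126 139 139]]
[[     0      0    512    384 196466]
 [   252     74      8     20    142]] [[255.49967933 191.57814075]
 [255.94366197  83.38732394]]
```

View pics/w6.png

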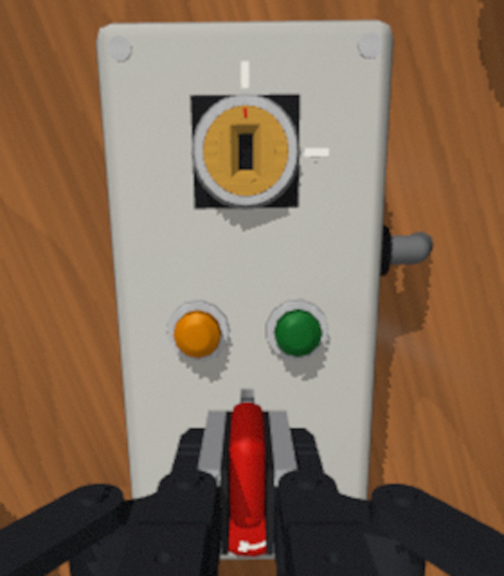

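The picture shows the keyhole at full-image (256,83), straight along the image rows. The held key hangs straight between the pads, its blade tip at about (257,217). Next I compare the key's place in the hand with the keyhole.

```bash
python3 - <<'E'
from h import *
z=np.load("w6.npz");im=z["im"];Rc,t,K=z["R"],z["t"],z["K"]
p,R=st()
def px(x,y,zz):
    c=Rc@(p+R@np.array([x,y,zz]))+t;c=K@c;return (c[:2]/c[2]).round(1)
print("tip pred +x corner",px(.004,0,.0517),px(.006,0,.0497),"shoulder +x",px(.013,0,.0237),"top +x",px(.013,0,-.0063),"top -x",px(-.013,0,-.0063))
for r in range(208,300,2): print(r,im[r,254:262:3].tolist())
print("width rows",[ (r,im[r,236:280].tolist() and [c for c in range(236,280) if im[r,c,0]>1.8*im[r,c,1]+30][:1]+[c for c in range(236,280) if im[r,c,0]>1.8*im[r,c,1]+30][-1:]) for r in(226,240,260,280)])
L=ray("wrist",(255.9,83.4),.0855);print("hole",L,"shift cm",R.T@(L-p)*100)
for z_ in(.088,.0855):print([ray("wrist",(u,v),z_)[:2].round(4) for u,v in((255.5,73),(255.5,94))])
E
```

```text
t 13.05 p [ 0.5785 -0.1793  0.1888] x [0.323 0.946 0.001] z [-0.     0.001 -1.   ] F [ 0.3  0.3 -0.3] w 0.0089 g 59.5 q7 [-0.02  0.65  0.48  1.65 -0.35  0.94  0.26]
tip pred +x corner [258.4 216.5] [258.4 214.6] shoulder +x [258.7 219.2] top +x [259.1 244.4] top -x [259.  296.6]
208 [[183, 181, 174], [182, 181, 173], [182, 181, 173]]
210 [[183, 182, 174], [183, 182, 174], [180, 181, 172]]
212 [[181, 180, 172], [182, 181, 173], [182, 181, 174]]
214 [[182, 182, 173], [183, 182, 174], [182, 181, 174]]
216 [[139, 138, 135], [138, 138, 137], [158, 156, 153]]
218 [[114, 114, 112], [119, 117, 116], [143, 142, 139]]
220 [[100, 101, 99], [106, 106, 107], [121, 121, 120]]
222 [[77, 77, 79], [89, 90, 90], [81, 81, 83]]
224 [[140, 26, 22], [141, 16, 5], [112, 23, 24]]
226 [[148, 16, 13], [140, 8, 5], [130, 15, 13]]
228 [[147, 14, 10], [144, 18, 13], [132, 16, 12]]
230 [[147, 12, 3], [145, 15, 16], [133, 15, 9]]
232 [[150, 16, 12], [146, 19, 12], [133, 14, 13]]
234 [[153, 21, 20], [147, 17, 13], [135, 17, 10]]
236 [[151, 16, 10], [148, 19, 10], [136, 13, 7]]
238 [[152, 17, 12], [148, 14, 7], [138
[... 1084 characters left out ...]
], [163, 18, 14]]
284 [[131, 23, 18], [128, 11, 11], [164, 24, 17]]
286 [[131, 19, 12], [129, 17, 15], [154, 17, 7]]
288 [[130, 17, 12], [179, 21, 11], [162, 20, 13]]
290 [[127, 12, 9], [162, 15, 10], [150, 16, 10]]
292 [[121, 7, 8], [125, 18, 13], [132, 19, 16]]
294 [[185, 21, 15], [183, 18, 10], [184, 25, 18]]
296 [[183, 21, 9], [185, 23, 17], [182, 21, 11]]
298 [[184, 25, 17], [182, 18, 15], [183, 25, 19]]
width rows [(226, [250, 263]), (240, [248, 266]), (260, [247, 267]), (280, [248, 266])]
hole [ 0.60500128 -0.09730474  0.0855    ] shift cm [ 8.60525432 -0.13421684 10.33388193]
[array([ 0.6069, -0.0909]), array([ 0.6023, -0.1042])]
[array([ 0.607 , -0.0906]), array([ 0.6024, -0.1041])]
```

Emit:
send_rows(
  rows=[
    {"tx": 2, "ty": -0.07, "tz": 0, "wx": 0, "wy": 0, "wz": 0, "hand": 0.3},
    {"tx": 2.5, "ty": 0, "tz": 0, "wx": 0, "wy": 0, "wz": 0, "hand": 0.3},
    {"tx": 2.5, "ty": 0, "tz": 0, "wx": 0, "wy": 0, "wz": 0, "hand": 0.3},
    {"tx": 1.6, "ty": 0, "tz": 1.5, "wx": 0, "wy": 0, "wz": 0, "hand": 0.3},
    {"tx": 0, "ty": 0, "tz": 2.5, "wx": 0, "wy": 0, "wz": 0, "hand": 0.3},
  ],
)

```text
time_s: 13.47
ee_pos: [0.6097, -0.0926, 0.1507]
tcp_rot: [2.547, 1.836, 0.013]
contact_force: [-0.1, -0.2, -0.4]
width: 0.0085
gripper_force: 59.5
```

Emit:
send_rows(
  rows=[
    {"tx": 0, "ty": 0, "tz": 0.4, "wx": 0, "wy": 0, "wz": 0, "hand": 0.3},
    {"tx": 0, "ty": 0, "tz": 0, "wx": 0, "wy": 0, "wz": 0, "hand": 0.3},
    {"tx": 0, "ty": 0, "tz": 0, "wx": 0, "wy": 0, "wz": 0, "hand": 0.3},
    {"tx": 0, "ty": 0, "tz": 0, "wx": 0, "wy": 0, "wz": 0, "hand": 0.3},
    {"tx": 0, "ty": 0, "tz": 0, "wx": 0, "wy": 0, "wz": 0, "hand": 0.3},
  ],
)

```text
time_s: 13.88
ee_pos: [0.6062, -0.1004, 0.1463]
tcp_rot: [2.557, 1.822, 0.002]
contact_force: [-0.2, -0.7, 0.4]
width: 0.0089
gripper_force: 59.5
```

```bash
python3 - <<'E'
from h import *
p,R=st()
L=np.array([.605,-.0973,.088]);print("hole-TCP in tool mm",R.T@(L-p)*1000)
im=bot.capture("wrist");cv2.imwrite("pics/w7.png",cv2.resize(im[100:330,180:340,::-1],None,fx=2.6,fy=2.6,interpolation=cv2.INTER_CUBIC))
E
```

```text
t 13.88 p [ 0.6062 -0.1004  0.1463] x [ 0.326  0.945 -0.   ] z [ 0.002 -0.001 -1.   ] F [-0.2 -0.7  0.4] w 0.0089 g 59.5 q7 [-0.14  0.71  0.46  1.66 -0.39  0.86  0.14]
hole-TCP in tool mm [ 2.58251791 -2.26405497 58.2671638 ]
```

View pics/w7.png

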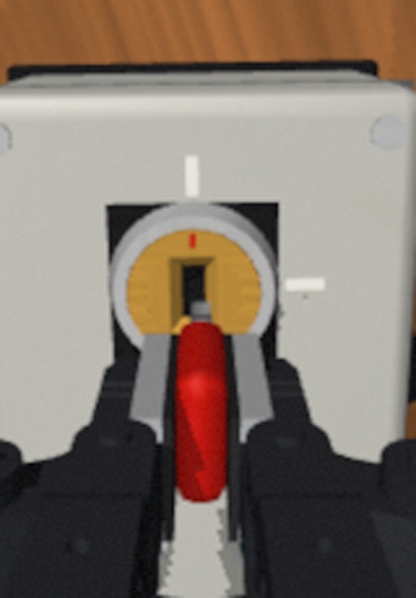

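The crop shows the blade tip at about (201,312) and the keyhole centred at column 195 or so. The blade has to go about 1.5 mm to -y and 2.6 mm to +x of the tool, which matches the measured pose.

Emit:
send_rows(
  rows=[
    {"tx": 0.26, "ty": -0.16, "tz": 0, "wx": 0, "wy": 0, "wz": 0, "hand": 0.3},
    {"tx": 0, "ty": 0, "tz": 0, "wx": 0, "wy": 0, "wz": 0, "hand": 0.3},
    {"tx": 0, "ty": 0, "tz": 0, "wx": 0, "wy": 0, "wz": 0, "hand": 0.3},
    {"tx": 0, "ty": 0, "tz": 0, "wx": 0, "wy": 0, "wz": 0, "hand": 0.3},
    {"tx": 0, "ty": 0, "tz": 0, "wx": 0, "wy": 0, "wz": 0, "hand": 0.3},
  ],
)

```text
time_s: 14.35
ee_pos: [0.6049, -0.0962, 0.1448]
tcp_rot: [2.557, 1.825, -0.0]
contact_force: [-0.1, -0.2, 0.1]
width: 0.009
gripper_force: 59.5
```

```bash
python3 - <<'E'
from h import *
p,R=st()
L=np.array([.605,-.0973,.088]);print("hole-TCP in tool mm",R.T@(L-p)*1000)
im=bot.capture("wrist")
g=cv2.cvtColor(im,cv2.COLOR_RGB2GRAY)
for r in range(196,224,2): print(r,g[r,244:268].tolist())
E
```

```text
t 14.35 p [ 0.6049 -0.0962  0.1448] x [ 0.325  0.946 -0.   ] z [-0. -0. -1.] F [-0.1 -0.2  0.1] w 0.009 g 59.5 q7 [-0.15  0.71  0.46  1.67 -0.39  0.86  0.14]
hole-TCP in tool mm [-1.03472422  0.43160548 56.83817525]
196 [180, 172, 162, 152, 146, 141, 140, 143, 143, 143, 143, 141, 135, 109, 84, 123, 145, 141, 143, 142, 142, 143, 141, 135]
198 [147, 144, 144, 143, 144, 142, 144, 144, 143, 144, 140, 143, 133, 109, 76, 123, 143, 144, 145, 143, 145, 145, 144, 144]
200 [142, 142, 140, 143, 143, 142, 141, 143, 141, 141, 142, 141, 135, 109, 82, 124, 142, 141, 141, 140, 144, 142, 141, 142]
202 [144, 142, 144, 146, 145, 144, 146, 143, 145, 144, 145, 143, 143, 141, 142, 144, 143, 143, 141, 143, 144, 142, 144, 142]
204 [144, 144, 143, 142, 139, 135, 131, 132, 132, 132, 131, 130, 129, 128, 128, 128, 131, 127, 127, 128, 128, 128, 130, 139]
206 [148, 148, 145, 144, 137, 115, 93, 90, 87, 84, 82, 84, 84, 85, 86, 87, 86, 83, 85, 87, 86, 98, 123, 136]
208 [143, 143, 144, 142, 135, 113, 93, 97, 97, 82, 53, 28, 31, 29, 32, 29, 26, 29, 44, 87, 121, 133, 133, 138]
210 [143, 141, 142, 142, 136, 116, 95, 96, 96, 78, 42, 18, 18, 21, 12, 20, 20, 18, 36, 102, 131, 133, 133, 139]
212 [142, 144, 143, 143, 137, 114, 95, 96, 95, 78, 41, 18, 18, 19, 20, 23, 20, 18, 36, 105, 131, 132, 132, 137]
214 [142, 143, 142, 140, 143, 121, 96, 94, 98, 79, 42, 19, 23, 27, 22, 24, 25, 27, 38, 104, 130, 130, 131, 137]
216 [142, 141, 143, 143, 142, 119, 93, 96, 95, 89, 83, 84, 90, 97, 100, 106, 88, 49, 41, 105, 130, 130, 132, 137]
218 [142, 143, 142, 142, 143, 119, 95, 96, 96, 97, 101, 110, 117, 123, 127, 133, 109, 59, 43, 103, 132, 131, 133, 138]
220 [142, 144, 144, 143, 140, 119, 95, 96, 96, 94, 94, 100, 106, 111, 116, 118, 95, 54, 40, 104, 131, 132, 133, 135]
222 [142, 142, 143, 140, 142, 119, 97, 94, 94, 84, 84, 85, 90, 95, 92, 89, 85, 59, 41, 105, 130, 132, 131, 135]
```

Emit:
send_rows(
  rows=[
    {"tx": -0.1, "ty": 0.1, "tz": 0, "wx": 0, "wy": 0, "wz": 0, "hand": 0.3},
    {"tx": 0, "ty": 0, "tz": 0.2, "wx": 0, "wy": 0, "wz": 0, "hand": 0.3},
    {"tx": 0, "ty": 0, "tz": 0.2, "wx": 0, "wy": 0, "wz": 0, "hand": 0.3},
    {"tx": 0, "ty": 0, "tz": 0.2, "wx": 0, "wy": 0, "wz": 0, "hand": 0.3},
    {"tx": 0, "ty": 0, "tz": 0.1, "wx": 0, "wy": 0, "wz": 0, "hand": 0.3},
  ],
)

```text
time_s: 14.82
ee_pos: [0.6053, -0.0973, 0.1372]
tcp_rot: [-2.557, -1.825, 0.001]
contact_force: [-0.4, -0.7, -0.5]
width: 0.0088
gripper_force: 59.5
```

```bash
python3 - <<'E'
from h import *
p,R=st()
L=np.array([.605,-.0973,.088]);print("hole-TCP in tool mm",R.T@(L-p)*1000)
im=bot.capture("wrist")
g=cv2.cvtColor(im,cv2.COLOR_RGB2GRAY)
for r in range(200,228,2): print(r,g[r,244:268].tolist())
E
```

```text
t 14.82 p [ 0.6053 -0.0973  0.1372] x [ 0.325  0.946 -0.   ] z [-0.001  0.    -1.   ] F [-0.4 -0.7 -0.5] w 0.0088 g 59.5 q7 [-0.14  0.72  0.45  1.67 -0.4   0.84  0.15]
hole-TCP in tool mm [-0.06797463 -0.25548346 49.25025259]
200 [138, 142, 143, 142, 143, 143, 142, 141, 142, 142, 142, 133, 107, 72, 122, 142, 140, 141, 143, 142, 143, 144, 142, 141]
202 [143, 142, 142, 140, 141, 140, 142, 142, 142, 142, 140, 135, 106, 76, 121, 142, 141, 140, 140, 140, 140, 140, 142, 141]
204 [145, 145, 144, 144, 144, 143, 142, 143, 143, 143, 143, 142, 141, 141, 144, 143, 143, 144, 146, 144, 144, 143, 142, 144]
206 [142, 143, 141, 140, 136, 136, 137, 135, 136, 134, 137, 136, 134, 137, 136, 136, 134, 133, 130, 131, 130, 132, 136, 141]
208 [143, 143, 142, 125, 99, 89, 85, 84, 83, 84, 85, 84, 86, 84, 85, 84, 84, 86, 84, 85, 95, 112, 127, 140]
210 [142, 141, 142, 123, 100, 94, 94, 95, 78, 56, 54, 56, 53, 57, 48, 45, 42, 51, 76, 98, 121, 131, 134, 140]
212 [142, 143, 141, 127, 104, 94, 95, 96, 70, 30, 18, 20, 16, 20, 17, 20, 13, 34, 102, 130, 130, 131, 134, 140]
214 [143, 142, 141, 130, 108, 93, 96, 96, 71, 31, 18, 21, 21, 18, 18, 20, 24, 37, 104, 129, 130, 131, 133, 140]
216 [141, 142, 141, 132, 106, 94, 97, 97, 77, 53, 67, 83, 90, 95, 100, 104, 87, 57, 103, 132, 131, 131, 135, 139]
218 [142, 142, 142, 128, 108, 95, 95, 95, 80, 69, 92, 105, 113, 121, 127, 132, 108, 64, 102, 129, 132, 131, 132, 140]
220 [142, 140, 141, 128, 108, 96, 95, 96, 79, 64, 84, 100, 104, 111, 115, 116, 94, 58, 103, 130, 130, 133, 132, 139]
222 [141, 141, 142, 129, 107, 96, 95, 94, 83, 74, 81, 86, 89, 91, 91, 88, 85, 58, 101, 128, 130, 133, 132, 141]
224 [142, 142, 140, 135, 113, 94, 91, 88, 75, 56, 61, 58, 59, 56, 51, 51, 56, 48, 66, 98, 124, 129, 132, 140]
226 [144, 141, 141, 135, 114, 85, 64, 58, 58, 57, 59, 58, 57, 53, 51, 48, 51, 46, 46, 46, 67, 111, 130, 139]
```

Emit:
send_rows(
  rows=[
    {"tx": 0, "ty": 0, "tz": 0.2, "wx": 0, "wy": 0, "wz": 0, "hand": 0.3},
    {"tx": 0, "ty": 0, "tz": 0.2, "wx": 0, "wy": 0, "wz": 0, "hand": 0.3},
    {"tx": 0, "ty": 0, "tz": 0.2, "wx": 0, "wy": 0, "wz": 0, "hand": 0.3},
    {"tx": 0, "ty": 0, "tz": 0.1, "wx": 0, "wy": 0, "wz": 0, "hand": 0.3},
    {"tx": 0, "ty": 0, "tz": 0, "wx": 0, "wy": 0, "wz": 0, "hand": 0.3},
  ],
)

```text
time_s: 15.28
ee_pos: [0.6057, -0.0966, 0.1304]
tcp_rot: [-2.556, -1.825, -0.001]
contact_force: [0.9, 1.3, -2.3]
width: 0.0085
gripper_force: 59.6
```

Emit:
send_rows(
  rows=[
    {"tx": 0, "ty": 0, "tz": 0.1, "wx": 0, "wy": 0, "wz": 0, "hand": 0.3},
    {"tx": 0, "ty": 0, "tz": 0, "wx": 0, "wy": 0, "wz": 0, "hand": 0.3},
    {"tx": 0, "ty": 0, "tz": 0, "wx": 0, "wy": 0, "wz": 0, "hand": 0.3},
    {"tx": 0, "ty": 0, "tz": 0, "wx": 0, "wy": 0, "wz": 0, "hand": 0.3},
    {"tx": 0, "ty": 0, "tz": 0, "wx": 0, "wy": 0, "wz": 0, "hand": 0.3},
  ],
)

```text
time_s: 15.7
ee_pos: [0.6057, -0.0967, 0.1297]
tcp_rot: [-2.556, -1.825, -0.001]
contact_force: [0.9, 3.5, -0.6]
width: 0.0088
gripper_force: 59.5
```

Emit:
send_rows(
  rows=[
    {"tx": 0, "ty": 0, "tz": 0.1, "wx": 0, "wy": 0, "wz": 0, "hand": 0.3},
    {"tx": 0, "ty": 0, "tz": 0, "wx": 0, "wy": 0, "wz": 0, "hand": 0.3},
    {"tx": 0, "ty": 0, "tz": 0, "wx": 0, "wy": 0, "wz": 0, "hand": 0.3},
    {"tx": 0, "ty": 0, "tz": 0, "wx": 0, "wy": 0, "wz": 0, "hand": 0.3},
    {"tx": 0, "ty": 0, "tz": 0, "wx": 0, "wy": 0, "wz": 0, "hand": 0.3},
  ],
)

```text
time_s: 16.12
ee_pos: [0.6058, -0.0968, 0.129]
tcp_rot: [-2.556, -1.825, -0.001]
contact_force: [1.4, 4.1, 1.5]
width: 0.0089
gripper_force: 59.9
```

Emit:
send_rows(
  rows=[
    {"tx": 0, "ty": 0, "tz": 0.1, "wx": 0, "wy": 0, "wz": 0, "hand": 0.3},
    {"tx": 0, "ty": 0, "tz": 0, "wx": 0, "wy": 0, "wz": 0, "hand": 0.3},
    {"tx": 0, "ty": 0, "tz": 0, "wx": 0, "wy": 0, "wz": 0, "hand": 0.3},
    {"tx": 0, "ty": 0, "tz": 0, "wx": 0, "wy": 0, "wz": 0, "hand": 0.3},
    {"tx": 0, "ty": 0, "tz": 0, "wx": 0, "wy": 0, "wz": 0, "hand": 0.3},
  ],
)

```text
time_s: 16.53
ee_pos: [0.606, -0.0969, 0.1285]
tcp_rot: [-2.557, -1.826, -0.002]
contact_force: [-0.2, 5.2, 5.1]
width: 0.0089
gripper_force: 60.5
```

```bash
python3 -c "
from h import *
p,R=st();print(R.T@np.array(bot.state()['contact_force']),bot.state()['wrist_torque'])"
```

```text
t 16.53 p [ 0.606  -0.0969  0.1285] x [0.325 0.946 0.001] z [ 0.001  0.001 -1.   ] F [-0.2  5.2  5.1] w 0.0089 g 60.5 q7 [-0.14  0.73  0.44  1.68 -0.4   0.82  0.15]
[ 4.89103037 -1.93581518 -5.13652062] [ 1.28774736 -0.14275347  0.03709834]
```

Emit:
send_rows(
  rows=[
    {"tx": 0.08, "ty": 0, "tz": -0.1, "wx": 0, "wy": 0, "wz": 0, "hand": 0.3},
    {"tx": 0, "ty": 0, "tz": 0, "wx": 0, "wy": 0, "wz": 0.12, "hand": 0.3},
    {"tx": 0, "ty": 0, "tz": 0, "wx": 0, "wy": 0, "wz": 0.12, "hand": 0.3},
    {"tx": 0, "ty": 0, "tz": 0, "wx": 0, "wy": 0, "wz": 0.12, "hand": 0.3},
    {"tx": 0, "ty": 0, "tz": 0, "wx": 0, "wy": 0, "wz": 0.09, "hand": 0.3},
  ],
)

```text
time_s: 16.95
ee_pos: [0.606, -0.0967, 0.1288]
tcp_rot: [2.902, 1.202, -0.0]
contact_force: [1.1, 3.9, 1.3]
width: 0.0086
gripper_force: 59.9
```

Emit:
send_rows(
  rows=[
    {"tx": 0, "ty": 0, "tz": 0, "wx": 0, "wy": 0, "wz": 0.02, "hand": 0.3},
    {"tx": 0, "ty": 0, "tz": 0, "wx": 0, "wy": 0, "wz": 0, "hand": 0.3},
    {"tx": 0, "ty": 0, "tz": 0, "wx": 0, "wy": 0, "wz": -0.12, "hand": 0.3},
    {"tx": 0, "ty": 0, "tz": 0, "wx": 0, "wy": 0, "wz": -0.12, "hand": 0.3},
    {"tx": 0, "ty": 0, "tz": 0, "wx": 0, "wy": 0, "wz": -0.12, "hand": 0.3},
  ],
)

```text
time_s: 17.37
ee_pos: [0.6053, -0.0965, 0.1283]
tcp_rot: [-2.646, -1.692, 0.002]
contact_force: [1.7, 4.1, 0.2]
width: 0.0088
gripper_force: 59.6
```

Emit:
send_rows(
  rows=[
    {"tx": 0, "ty": 0, "tz": 0, "wx": 0, "wy": 0, "wz": -0.12, "hand": 0.3},
    {"tx": 0, "ty": 0, "tz": 0, "wx": 0, "wy": 0, "wz": -0.12, "hand": 0.3},
    {"tx": 0, "ty": 0, "tz": 0, "wx": 0, "wy": 0, "wz": -0.12, "hand": 0.3},
    {"tx": 0, "ty": 0, "tz": 0, "wx": 0, "wy": 0, "wz": -0.12, "hand": 0.3},
    {"tx": 0, "ty": 0, "tz": 0, "wx": 0, "wy": 0, "wz": -0.1, "hand": 0.3},
  ],
)

```text
time_s: 17.78
ee_pos: [0.6054, -0.0966, 0.1283]
tcp_rot: [-2.053, -2.377, 0.0]
contact_force: [2.1, 3.2, 0.3]
width: 0.0088
gripper_force: 59.6
```

Emit:
send_rows(
  rows=[
    {"tx": 0, "ty": 0, "tz": 0, "wx": 0, "wy": 0, "wz": 0, "hand": 0.3},
    {"tx": 0, "ty": 0, "tz": 0, "wx": 0, "wy": 0, "wz": 0, "hand": 0.3},
    {"tx": 0, "ty": 0, "tz": 0, "wx": 0, "wy": 0, "wz": 0.12, "hand": 0.3},
    {"tx": 0, "ty": 0, "tz": 0, "wx": 0, "wy": 0, "wz": 0.12, "hand": 0.3},
    {"tx": 0, "ty": 0, "tz": 0, "wx": 0, "wy": 0, "wz": 0.11, "hand": 0.3},
  ],
)

```text
time_s: 18.2
ee_pos: [0.606, -0.0968, 0.1284]
tcp_rot: [2.45, 1.966, 0.0]
contact_force: [2.3, 3.5, -2.2]
width: 0.0087
gripper_force: 59.3
```

Emit:
send_rows(
  rows=[
    {"tx": 0, "ty": 0, "tz": 0, "wx": 0, "wy": 0, "wz": 0.12, "hand": 0.3},
    {"tx": 0, "ty": 0, "tz": 0, "wx": 0, "wy": 0, "wz": 0, "hand": 0.3},
    {"tx": 0, "ty": 0, "tz": 0, "wx": 0, "wy": 0, "wz": 0, "hand": 0.3},
    {"tx": 0, "ty": 0, "tz": 0.1, "wx": 0, "wy": 0, "wz": 0, "hand": 0.3},
    {"tx": 0, "ty": 0, "tz": 0.1, "wx": 0, "wy": 0, "wz": 0, "hand": 0.3},
  ],
)

```text
time_s: 18.62
ee_pos: [0.6059, -0.0968, 0.1272]
tcp_rot: [2.556, 1.827, 0.001]
contact_force: [1.3, 3.3, 1.1]
width: 0.0088
gripper_force: 59.9
```

```bash
python3 -c "
from h import *
p,R=st();print(R.T@np.array(bot.state()['contact_force']),bot.state()['wrist_torque'])"
```

```text
t 18.62 p [ 0.6059 -0.0968  0.1272] x [0.324 0.946 0.   ] z [ 0.  0. -1.] F [1.3 3.3 1.1] w 0.0088 g 59.9 q7 [-0.14  0.73  0.45  1.68 -0.4   0.82  0.15]
[ 3.56975351  0.18144427 -1.12437595] [ 0.93532048 -0.33572341  0.00230723]
```

Emit:
send_rows(
  rows=[
    {"tx": 0.03, "ty": 0, "tz": 0.1, "wx": 0, "wy": 0, "wz": 0, "hand": 0.3},
    {"tx": 0, "ty": 0, "tz": 0.1, "wx": 0, "wy": 0, "wz": 0, "hand": 0.3},
    {"tx": 0, "ty": 0, "tz": 0.1, "wx": 0, "wy": 0, "wz": 0, "hand": 0.3},
    {"tx": 0, "ty": 0, "tz": 0.1, "wx": 0, "wy": 0, "wz": 0, "hand": 0.3},
    {"tx": 0, "ty": 0, "tz": 0, "wx": 0, "wy": 0, "wz": 0, "hand": 0.3},
  ],
)

```text
time_s: 19.03
ee_pos: [0.6058, -0.0966, 0.1226]
tcp_rot: [2.557, 1.825, -0.001]
contact_force: [2.2, 2.9, 1.0]
width: 0.0086
gripper_force: 59.8
```

Emit:
send_rows(
  rows=[
    {"tx": 0, "ty": 0, "tz": 0.15, "wx": 0, "wy": 0, "wz": 0, "hand": 0.3},
    {"tx": 0, "ty": 0, "tz": 0.15, "wx": 0, "wy": 0, "wz": 0, "hand": 0.3},
    {"tx": 0, "ty": 0, "tz": 0.15, "wx": 0, "wy": 0, "wz": 0, "hand": 0.3},
    {"tx": 0, "ty": 0, "tz": 0.1, "wx": 0, "wy": 0, "wz": 0, "hand": 0.3},
    {"tx": 0, "ty": 0, "tz": 0.1, "wx": 0, "wy": 0, "wz": 0, "hand": 0.3},
  ],
)

```text
time_s: 19.45
ee_pos: [0.6058, -0.0966, 0.1161]
tcp_rot: [-2.557, -1.825, 0.001]
contact_force: [1.5, 2.7, 1.3]
width: 0.0091
gripper_force: 59.9
```

Emit:
send_rows(
  rows=[
    {"tx": 0, "ty": 0, "tz": 0.1, "wx": 0, "wy": 0, "wz": 0, "hand": 0.3},
    {"tx": 0, "ty": 0, "tz": 0.1, "wx": 0, "wy": 0, "wz": 0, "hand": 0.3},
    {"tx": 0, "ty": 0, "tz": 0.1, "wx": 0, "wy": 0, "wz": 0, "hand": 0.3},
    {"tx": 0, "ty": 0, "tz": 0, "wx": 0, "wy": 0, "wz": 0, "hand": 0.3},
    {"tx": 0, "ty": 0, "tz": 0, "wx": 0, "wy": 0, "wz": 0, "hand": 0.3},
  ],
)

```text
time_s: 19.87
ee_pos: [0.6058, -0.0966, 0.1132]
tcp_rot: [-2.557, -1.825, 0.001]
contact_force: [1.6, 2.4, 1.8]
width: 0.0091
gripper_force: 60.0
```

Emit:
send_rows(
  rows=[
    {"tx": 0, "ty": 0, "tz": 0.1, "wx": 0, "wy": 0, "wz": 0, "hand": 0.3},
    {"tx": 0, "ty": 0, "tz": 0.1, "wx": 0, "wy": 0, "wz": 0, "hand": 0.3},
    {"tx": 0, "ty": 0, "tz": 0, "wx": 0, "wy": 0, "wz": 0, "hand": 0.3},
    {"tx": 0, "ty": 0, "tz": 0, "wx": 0, "wy": 0, "wz": 0, "hand": 0.3},
    {"tx": 0, "ty": 0, "tz": 0, "wx": 0, "wy": 0, "wz": 0, "hand": 0.3},
  ],
)

```text
time_s: 20.28
ee_pos: [0.6058, -0.0965, 0.1117]
tcp_rot: [2.557, 1.825, -0.0]
contact_force: [-0.2, 3.4, 5.6]
width: 0.0088
gripper_force: 60.4
```

Emit:
send_rows(
  rows=[
    {"tx": 0, "ty": 0, "tz": 0.04, "wx": 0, "wy": 0, "wz": 0, "hand": 0.3},
    {"tx": 0, "ty": 0, "tz": 0, "wx": 0, "wy": 0, "wz": 0.1, "hand": 0.3},
    {"tx": 0, "ty": 0, "tz": 0, "wx": 0, "wy": 0, "wz": 0.12, "hand": 0.3},
    {"tx": 0, "ty": 0, "tz": 0, "wx": 0, "wy": 0, "wz": 0.12, "hand": 0.3},
    {"tx": 0, "ty": 0, "tz": 0, "wx": 0, "wy": 0, "wz": 0.12, "hand": 0.3},
  ],
)

```text
time_s: 20.7
ee_pos: [0.6062, -0.0968, 0.1117]
tcp_rot: [2.909, 1.185, 0.001]
contact_force: [0.1, 2.5, 4.3]
width: 0.0089
gripper_force: 60.4
```

```bash
python3 -c "
from h import *
p,R=st();print(R.T@np.array(bot.state()['contact_force']),bot.state()['wrist_torque'])"
```

```text
t 20.7 p [ 0.6062 -0.0968  0.1117] x [0.715 0.699 0.   ] z [ 0.001 -0.    -1.   ] F [0.1 2.5 4.3] w 0.0089 g 60.4 q7 [-0.2   0.78  0.56  1.69 -0.54  0.83 -0.2 ]
[ 1.81989417 -1.76028454 -4.26479238] [0.55335649 0.13554437 0.06989017]
```

Emit:
send_rows(
  rows=[
    {"tx": 0, "ty": 0, "tz": 0, "wx": 0, "wy": 0, "wz": 0.12, "hand": 0.3},
    {"tx": 0, "ty": 0, "tz": 0, "wx": 0, "wy": 0, "wz": 0.12, "hand": 0.3},
    {"tx": 0, "ty": 0, "tz": 0, "wx": 0, "wy": 0, "wz": 0.12, "hand": 0.3},
    {"tx": 0, "ty": 0, "tz": 0, "wx": 0, "wy": 0, "wz": 0.12, "hand": 0.3},
    {"tx": 0, "ty": 0, "tz": 0, "wx": 0, "wy": 0, "wz": 0, "hand": 0.3},
  ],
)

```text
time_s: 21.12
ee_pos: [0.6061, -0.0967, 0.1117]
tcp_rot: [3.106, 0.463, 0.0]
contact_force: [-1.0, 3.4, 6.2]
width: 0.0091
gripper_force: 60.7
```

```bash
python3 -c "
from h import *
p,R=st();print(R.T@np.array(bot.state()['contact_force']),bot.state()['wrist_torque'])"
```

```text
t 21.12 p [ 0.6061 -0.0967  0.1117] x [0.956 0.292 0.   ] z [ 0.    -0.001 -1.   ] F [-1.   3.4  6.2] w 0.0091 g 60.7 q7 [-0.27  0.82  0.69  1.69 -0.65  0.88 -0.57]
[ 0.03063406 -3.50548055 -6.19043518] [ 6.82190731e-01  1.29170762e-01 -6.39837308e-05]
```

Emit:
send_rows(
  rows=[
    {"tx": 0, "ty": -0.05, "tz": 0, "wx": 0, "wy": 0, "wz": 0.12, "hand": 0.3},
    {"tx": 0, "ty": 0, "tz": 0, "wx": 0, "wy": 0, "wz": 0.12, "hand": 0.3},
    {"tx": 0, "ty": 0, "tz": 0, "wx": 0, "wy": 0, "wz": 0.12, "hand": 0.3},
    {"tx": 0, "ty": 0, "tz": 0, "wx": 0, "wy": 0, "wz": 0.12, "hand": 0.3},
    {"tx": 0, "ty": 0, "tz": 0, "wx": 0, "wy": 0, "wz": 0.12, "hand": 0.3},
  ],
)

```text
time_s: 21.53
ee_pos: [0.606, -0.0969, 0.1117]
tcp_rot: [3.103, -0.478, 0.002]
contact_force: [-0.0, 1.5, 4.5]
width: 0.0088
gripper_force: 60.4
```

Emit:
send_rows(
  rows=[
    {"tx": 0, "ty": 0, "tz": 0, "wx": 0, "wy": 0, "wz": 0.03, "hand": 0.3},
    {"tx": 0, "ty": 0, "tz": 0, "wx": 0, "wy": 0, "wz": 0, "hand": 0.3},
    {"tx": 0, "ty": 0, "tz": 0, "wx": 0, "wy": 0, "wz": 0, "hand": 0.3},
    {"tx": 0, "ty": 0, "tz": 0, "wx": 0, "wy": 0, "wz": 0, "hand": 0.3},
    {"tx": 0, "ty": 0, "tz": 0, "wx": 0, "wy": 0, "wz": 0, "hand": 0.3},
  ],
)

```text
time_s: 21.95
ee_pos: [0.606, -0.097, 0.1117]
tcp_rot: [3.097, -0.516, 0.002]
contact_force: [0.6, 2.1, 5.1]
width: 0.0089
gripper_force: 60.6
```

```bash
python3 - <<'E'
from h import *
p,R=st();print("tool x angle",np.arctan2(R[1,0],R[0,0]),R.T@np.array(bot.state()['contact_force']),bot.state()['wrist_torque'])
a=bot.capture("wrist")
cv2.imwrite("pics/w8.png",cv2.resize(a[90:330,100:420,::-1],None,fx=2,fy=2,interpolation=cv2.INTER_CUBIC))
E
```

```text
t 21.95 p [ 0.606  -0.097   0.1117] x [ 0.946 -0.324  0.001] z [ 0.001 -0.002 -1.   ] F [0.6 2.1 5.1] w 0.0089 g 60.6 q7 [-0.35  0.87  0.86  1.7  -0.79  0.95 -1.08]
tool x angle -0.3300887660937153 [-0.09942737 -2.14837026 -5.13421115] [0.50344217 0.02316301 0.08362161]
```

View pics/w8.png

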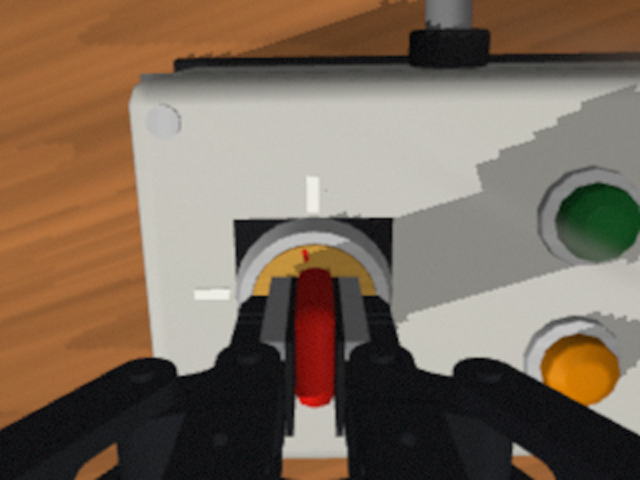

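The plug has turned: the red mark at crop (305,257) trails the "on" tick at (313,195) by roughly 0.15 rad, which puts it near 1.4 rad. I'll add a little margin and then hand in. The emergency stop pushed up with 8.5 N once it was twisted, and it has been let go.

Emit:
send_rows(
  rows=[
    {"tx": 0, "ty": 0, "tz": 0, "wx": 0, "wy": 0, "wz": 0.06, "hand": 0.3},
    {"tx": 0, "ty": 0, "tz": 0, "wx": 0, "wy": 0, "wz": 0, "hand": 0.3},
    {"tx": 0, "ty": 0, "tz": 0, "wx": 0, "wy": 0, "wz": 0, "hand": 0.3},
    {"tx": 0, "ty": 0, "tz": 0, "wx": 0, "wy": 0, "wz": 0, "hand": 0.3},
    {"tx": 0, "ty": 0, "tz": 0, "wx": 0, "wy": 0, "wz": 0, "hand": 0.3},
  ],
)

```text
time_s: 22.42
ee_pos: [0.606, -0.097, 0.1117]
tcp_rot: [3.081, -0.609, 0.002]
contact_force: [0.8, 2.2, 6.1]
width: 0.0087
gripper_force: 60.6
```

```bash
python3 -c "
from h import *
st();print(bot.job_done())"
```

```text
t 22.42 p [ 0.606  -0.097   0.1117] x [ 0.925 -0.38   0.001] z [ 0.001 -0.002 -1.   ] F [0.8 2.2 6.1] w 0.0087 g 60.6 q7 [-0.35  0.88  0.87  1.7  -0.8   0.96 -1.13]
the job is handed in; nothing more can be done
None
```

I handed the job in at 22.4 s with the emergency stop twisted free and the red key fully home, turned about a quarter clockwise and still gripped; no verdict came back, and I judged the stop's release by its 8.5 N upward push, not by a direct check of its height.

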